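# Load the chocolate grater and hold it slanted over the biscuits

### The arm

A 6-joint arm with a two-finger parallel gripper is mounted at the origin on the work surface. World frame = base frame: x ahead of the robot, y to its left, z up, the work surface at z = 0. Lengths are in m, angles in degrees, forces in N, time in s.
With the tool pointing down it reaches from about 0.4 to 0.825 m from the base axis. Payload 7 kg.
Tool frame: the origin (TCP) lies at the very end of the fingers, on their centre line; the grasp point (between the pads) lies 19 mm behind it (ctrl.hold_point_z is the distance from the TCP to the grasp point, in m); z points along the fingers, x is the direction in which the jaws open and shut, and the axes are right-handed (so a half turn about z gives the same grasp; the last joint's range is limited). The gripper opens to 88 mm and grips with 3 to 60 N. Pads are 19 mm wide; open, the fingers measure 130 mm over their backs; the gripper's body (78 mm by 193 mm) begins 47 mm behind the grasp point.
Start: joints at [81.595, 20.546, 0.682, 0, -70.136, -16.507], TCP at [0.284, 0.612, 0.227] pointing down, gripper open.
Joint ranges: [-176.03, 176.03], [-82.01, 121.73], [-58.28, 71.71], [-173.87, 95.51], [-174.79, -0.11], [-173.66, 173.66]. Speed limits (degrees/s): [136.94, 136.94, 172.46, 180, 180, 180].

### API

Orientations are given as [roll, pitch, yaw] about the fixed x, y, z axes, in that order (R = Rz(yaw) Ry(pitch) Rx(roll)).
In Python, from plant import ctrl gives the robot as it stands.
- The arm moves only by the tool servo_tool, never from a script. Its argument "rows" is text: rows parted by semicolons, each of 6 numbers parted by spaces: the shift along the tool's x, y, z in cm, then the turn, a rotation vector about the tool's x, y, z in rad. In form: tx ty tz ax ay az; .... A call has 1 to 5 rows; each row shifts and turns the pose as measured when the row begins, along the tool's axes as they then stand; what a row does not reach is not made up. A row lasts 1/12 s, in which the tool goes at most 41.7 mm and 7.16 degrees, less where a joint would pass 70% of its speed; a pose out of reach is approached as far as the arm can. A call is refused whole if a number of a shift passes 4.17 or a number of a turn 0.125, either way. A call with a gripper value outside its range is refused whole. "grip" is the finger opening in cm, from 0 to 8.76, set as the call begins (left out, the last holds). The fingers move at their own pace and stop on an object; the grip force is fixed at half the most. Time passes only in rows, so rows that do not move let the fingers close. It gives the time, the measured TCP pose, the force and the opening at its end, in the units of the state.
- ctrl.get_obs(): the state, without advancing time (a new reading comes with each control period).
- ctrl.snapshot(name): name is "side" or "top"; returns a dict with "frame" (420x560x3 uint8, red, green, blue), "K" (3x3 intrinsics, pixels), "eye" and "attitude" of the camera in the world. Camera axes: x right, y up, looking along -z (the intrinsics and any distortion apply to the point x, -y, -z); pixel columns grow to the right and rows downward; lengths in m; the calibration is good to about 2 mm. A picture is of the moment at which its call begins. There is no depth.
- ctrl.close_job(): hands the job in, once; it reports no verdict.
Trained networks look in a picture, given as the dict that the camera call returned (one of the last four; its "shot" number tells which), for a name from the list of things; names that differ only in an ending like _2 or _b are one class to them, and where a whole thing is asked for, a point or a joint stands for the part that bears it (a point fixed in the world has none). Each returns a list of dicts, best first, with "confidence" (0 to 1); they miss things now and then, are a little off and sometimes report something else, mostly with a low value. They report only what shows in the picture. A call takes as long as a camera call.
- ctrl.spot_in(label, picture): "point" ([x, y, z] in m, in world coordinates, good to about 4 mm: the middle of the surface that is visible of it).
- ctrl.outline_of(label, picture): "pixels" (420x560 bool, what is visible of it).
- ctrl.place_of(label, picture): "point" ([x, y, z] in m, in world coordinates, good to about 4 mm: a listed point, or the origin of a listed thing).
The state is a dict: "clock": time; "joint_pos": joint angles; "qvel": joint speeds; "tau": joint torques, N m; "tool_pos": TCP position; "orientation": TCP orientation; "force": force on the tool from outside, world axes, zero at the start; "moment": the same for the moment, N m; "opening": finger opening in m.
Only numpy, scipy, OpenCV 4.12 (cv2) and the standard library are available. Lean on these libraries where they do the work, as an engineer would, in place of code of your own. Each camera call takes 0.05 s, during which the arm holds its last target.

### The job

Slide the dark chocolate bar all the way down into the tube grater while the grater stands in its wooden stand, leaving the white bar and the other things on the bench where they are. Then draw the loaded grater out of its stand, tip it to a slant of about 45 degrees with its mouth upward, and finish while still holding it still in the gripper like that, its foot over the middle of the biscuit tray and some 15 cm above it.

Things in the scene. Friction and masses are not known exactly. Their poses are not given: they have to be found in the camera images.
- dark_bar_center (a point): centre of the dark brown chocolate bar, loose, a block 34 (x) by 24 (y) by 125 mm (z) with shallow grooves, about 130 g. It stands upright in one of the two wells of the rack, sunk 30 mm, its top 131 mm above the bench; the point is 62.5 mm above its lower end; z points up along its length
- white_bar_center (a point): centre of the cream-white chocolate bar of the same shape and size, standing in the other well of the rack; it stays there
- rack_top (a point): middle of the upper face of the fixed pale wooden rack, 170 (x) by 70 (y) by 36 mm high; its two wells lie 50 mm either side of this point along its x axis, which of the bars is in which varies; the bars' sides are parallel to the rack's
- grater: the tube grater, loose, about 220 g: a steel tube of rectangular section, open at the top, with a 3 mm floor; outside 43 (x) by 33 (y) by 120 mm (z), walls 3 mm, so inside 37 by 27 mm, 117 mm deep; upper 45 mm orange, grating holes below. Origin at the centre of its underside (foot), z along the tube to the mouth. At first its mouth is 130 mm above the bench
- grater_center (a point): centre of the grater tube, half-way up, 60 mm from the foot; same axes as the grater. A bar that is fully home stands 8 mm out of the mouth, its centre 65.5 mm from the foot
- grater_foot (a point): centre of the underside of the grater, 10 mm above the bench while it stands in the stand
- stand_top (a point): middle of the upper face of the fixed brown wooden stand, 90 (x) by 80 (y) by 50 mm high, at the mouth of its well, in which the grater stands 40 mm deep with 1.5 mm play on each side; the grater's sides are parallel to the stand's
- tray_mid (a point): middle of the fixed black baking tray, 220 (x) by 180 (y) by 18 mm high, at the height of the biscuits' upper faces (12 mm above the bench)
- jar: closed glass jar with a red cap, 56 mm across and 85 mm high, loose, origin at the centre of its underside; bystander
- spatula: spatula, 200 mm long, lying flat beside the tray, loose; bystander
- cutter: copper ring biscuit cutter, 64 mm across and 30 mm high, loose; bystander

How it is judged:
By the outcome, as a careful person would: the job done as asked, in the order asked, and still so for the second after the job is handed in, while the arm keeps its last pose, push and grip.
It also fails if it takes over 61 s, if anything falls off the work surface, if the arm or the gripper's body presses on something with over 40 N, if the wrist force passes 120 N, or if a joint passes its speed limit or range.

## Working session

There is one attempt and no reset: what is moved stays moved. The work goes in short steps, Python scripts to look and compute and a tool call to move; the robot and the scene stay as the last step left them, time stands still between calls to the robot, and variables do not carry over. Pictures are saved under pics/ and viewed, and the job is handed in when it is done.

Besides the shell and the picture viewer there is one more tool, called after "Request:" in YAML: its name, and indented under it one key for each argument. servo_tool: Moves the arm, as the interface text tells. Its arguments: {"type":"object","properties":{"rows":{"type":"string"},"grip":{"type":"number"}},"required":["rows"]}

```bash
mkdir -p pics; ls; cat > h.py <<'E'
import numpy as np, cv2
from plant import ctrl
from scipy.spatial.transform import Rotation as R
def save(p,n): cv2.imwrite('pics/'+n,p['frame'][:,:,::-1])
def proj(p,X):
    X=np.atleast_2d(X); A=np.array(p['attitude']);
    if A.shape!=(3,3): A=R.from_euler('xyz',A,degrees=True).as_matrix()
    c=(X-np.array(p['eye']))@A
    c=c*[1,-1,-1]
    u=c@np.array(p['K']).T
    return u[:,:2]/u[:,2:]
def unproj(p,uv,z):
    A=np.array(p['attitude']);
    if A.shape!=(3,3): A=R.from_euler('xyz',A,degrees=True).as_matrix()
    uv=np.atleast_2d(uv); d=np.c_[uv,np.ones(len(uv))]@np.linalg.inv(np.array(p['K'])).T
    d=(d*[1,-1,-1])@A.T
    e=np.array(p['eye']); return e+d*((z-e[2])/d[:,2])[:,None]
E
python3 - <<'E'
from h import *
print(ctrl.get_obs())
for n in ('top','side'):
    p=ctrl.snapshot(n); save(p,n+'0.png')
    print({k:v for k,v in p.items() if k!='frame'})
    for l in ['dark_bar_center','white_bar_center','rack_top','grater','grater_center','stand_top','tray_mid','jar','cutter','spatula']:
        print(n,l,[(np.round(d['point'],4).tolist(),round(d['confidence'],2)) for d in ctrl.place_of(l,p)][:2])
print(ctrl.get_obs()['clock'])
E
```

```text
pics
{'clock': 0.0, 'joint_pos': array([ 8.15968411e+01,  2.05926273e+01,  6.34973207e-01, -2.03028796e-02,
       -7.01367995e+01, -1.65065044e+01]), 'qvel': array([-0.06896913,  0.05248904,  0.00904038, -0.05548691,  0.02138002,
       -0.02330286]), 'tau': array([ 1.57960349e-03, -5.82718241e+01,  2.93050486e+01,  6.99740052e+00,
        6.74753683e-03, -1.63914242e-04]), 'tool_pos': array([0.28412452, 0.61175399, 0.22561778]), 'orientation': array([-1.79991460e+02, -9.59841435e-02, -1.14916585e+02]), 'force': array([-0.92715184, -0.87816538, -0.43714917]), 'moment': array([ 0.0121399 ,  0.00595417, -0.03200022]), 'opening': 0.08749304917513716}
{'K': array([[435.15466603,   0.        , 274.98718455],
       [  0.        , 435.15466603, 210.39209576],
       [  0.        ,   0.        ,   1.        ]]), 'eye': array([ 0.34804952, -0.01881185,  1.16979532]), 'attitude': array([ 10.76534611,  -0.29729274, -89.42584008]), 'shot': 1}
top dark_bar_center [([0.423, -0.2676, 0.0676], 0.62)]
top white_bar_center [([0.5171, -0.2377, 0.0728], 0.68)]
top rack_top [([0.4706, -0.2539, 0.0377],
[... 509 characters left out ...]
0.        ,   1.        ]]), 'eye': array([ 0.34223022, -0.77955581,  1.06992509]), 'attitude': array([ 37.83953663,   0.71129787, -16.55784795]), 'shot': 2}
side dark_bar_center [([0.4253, -0.2629, 0.0666], 0.8)]
side white_bar_center [([0.5227, -0.2358, 0.0714], 0.82)]
side rack_top [([0.472, -0.2509, 0.0351], 0.92)]
side grater [([0.4593, 0.2631, 0.0102], 0.89)]
side grater_center [([0.4561, 0.2619, 0.0691], 0.75)]
side stand_top [([0.4552, 0.2672, 0.0455], 0.9)]
side tray_mid [([0.6116, 0.0115, 0.015], 0.62)]
side jar [([0.3976, -0.0279, -0.002], 0.77)]
side cutter [([0.7342, 0.2939, -0.0036], 0.52)]
side spatula [([0.4251, -0.2611, 0.0671], 0.73), ([0.7012, -0.2934, -0.0008], 0.64)]
1.1
```

View images.

View pics/top0.png

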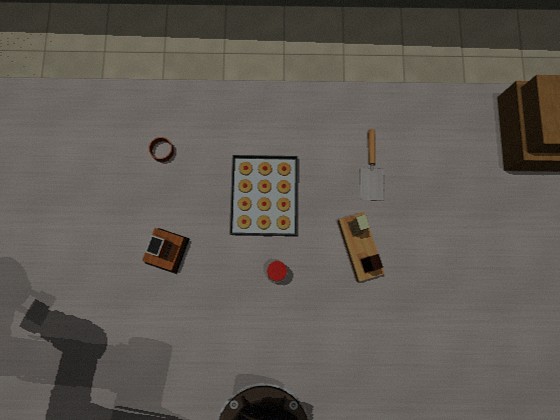

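View pics/side0.png

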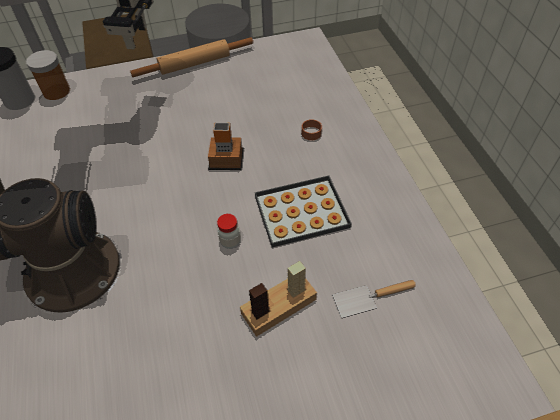

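Top view: grater at about (157,246), dark bar at (372,263), white bar at (359,226), tray centre (265,195), jar (277,271). Side view: dark bar at (259,300), grater at (223,135). I'll zoom in for precise edges.

```bash
python3 - <<'E'
import cv2,numpy as np
t=cv2.imread('pics/top0.png');s=cv2.imread('pics/side0.png')
def c(im,x,y,w,h,k): return cv2.convertScaleAbs(cv2.resize(im[y:y+h,x:x+w],None,fx=k,fy=k,interpolation=cv2.INTER_CUBIC),alpha=1.6,beta=20)
a=c(t,135,220,60,60,6);b=c(t,330,205,60,80,6)
o=np.zeros((480,720,3),np.uint8);o[:360,:360]=a;o[:480,360:]=b;cv2.imwrite('pics/c1.png',o)
a=c(s,200,115,50,60,7);b=c(s,235,255,85,80,5)
o=np.zeros((420,775,3),np.uint8);o[:420,:350]=a;o[:400,350:775]=b;cv2.imwrite('pics/c2.png',o)
E
```

```text
(no output)
```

View pics/c1.png

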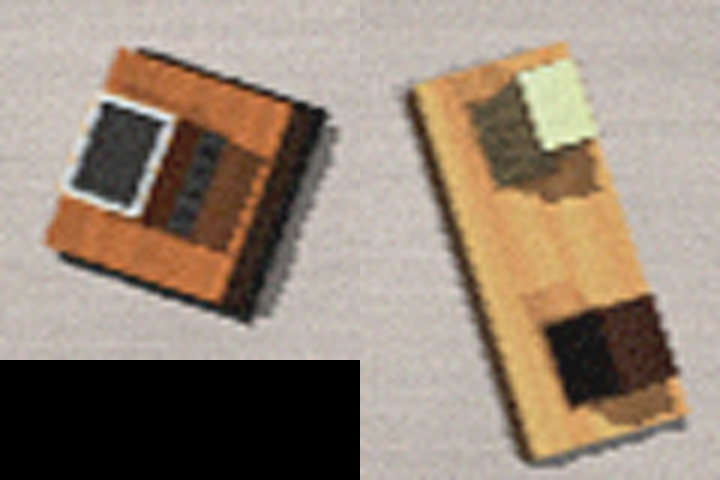

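View pics/c2.png

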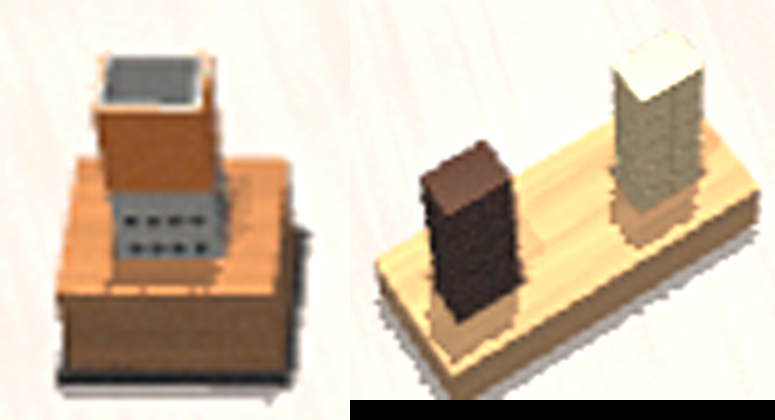

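```bash
cat > fit.py <<'E'
from h import *
from scipy.optimize import least_squares
top=dict(K=np.array([[435.15466603,0,274.98718455],[0,435.15466603,210.39209576],[0,0,1]]),eye=[0.34804952,-0.01881185,1.16979532],attitude=np.array([10.76534611,-0.29729274,-89.42584008]))
side=dict(K=np.array([[493.49200703,0,284.25580839],[0,493.49200703,211.52320255],[0,0,1]]),eye=[0.34223022,-0.77955581,1.06992509],attitude=np.array([37.83953663,0.71129787,-16.55784795]))
def px(l,x0,y0,k,dx=0): return np.array([((u-dx+.5)/k-.5+x0,(v+.5)/k-.5+y0) for u,v in l])
def fit(obs,w,d,z,g):
    # obs list of (cam, corners cyclic)
    def corners(p,cyc):
        c=np.array([[-w,-d],[w,-d],[w,d],[-w,d]])/2
        a=p[2];Rm=np.array([[np.cos(a),-np.sin(a)],[np.sin(a),np.cos(a)]])
        return np.c_[c@Rm.T+p[:2],np.full(4,z)]
    def res(p):
        r=[]
        for cam,pts in obs:
            q=proj(cam,corners(p,0)); D=np.linalg.norm(q[:,None]-pts[None],axis=2)
            j=D.argmin(1); r.append((q-pts[j]).ravel())
        return np.concatenate(r)
    best=min((least_squares(res,[g[0],g[1],np.radians(a)]) for a in range(-80,100,10)),key=lambda s:s.cost)
    return np.r_[best.x[:2],np.degrees(best.x[2])],np.sqrt(2*best.cost/len(best.fun))
if __name__=='__main__':
    T=lambda l,dx=0:None
    gm_t=px([(100,92),(177,116),(142,217),(64,190)],135,220,6); gm_s=px([(95,105),(212,108),(212,58),(102,57)],200,115,7)
    st_t=px([(122,48),(298,102),(222,303),(47,245)],135,220,6); st_s=px([(58,293),(290,300),(290,160),(78,160)],200,115,7)
    db_t=px([(605,310),(657,293),(678,375),(628,392)],330,205,6,360); db_s=px([(422,180),(485,142),(514,175),(452,214)],235,255,5,350)
    wb_t=px([(518,72),(580,60),(598,136),(545,152)],330,205,6,360); wb_s=px([(613,68),(672,30),(703,67),(643,100)],235,255,5,350)
    rk_t=px([(413,88),(568,42),(690,415),(532,463)],330,205,6,360)
    for n,a,b,w,d,z,g in [('grater',gm_t,gm_s,.043,.033,.13,(.455,.265)),('stand',st_t,st_s,.09,.08,.05,(.455,.265)),('dark',db_t,db_s,.034,.024,.131,(.424,-.265)),('white',wb_t,wb_s,.034,.024,.131,(.52,-.237)),('rack',rk_t,None,.17,.07,.036,(.471,-.252))]:
        print(n,'top',fit([(top,a)],w,d,z,g))
        if b is not None: print('  side',fit([(side,b)],w,d,z,g),'both',fit([(top,a),(side,b)],w,d,z,g))
E
python3 fit.py
```

```text
grater top (array([  0.45793045,   0.26465947, -16.68880284]), np.float64(0.23951852495139261))
  side (array([  0.45823291,   0.26400841, -16.2166826 ]), np.float64(0.5459715391468598)) both (array([  0.45806872,   0.26449153, -16.52907271]), np.float64(0.4305572867563386))
stand top (array([  0.45794243,   0.26385728, -17.34244088]), np.float64(0.16871464688473065))
  side (array([  0.45894296,   0.26279441, -16.52051739]), np.float64(0.5961547151970721)) both (array([  0.4583962 ,   0.26355373, -17.03956254]), np.float64(0.4829151059440308))
dark top (array([ 0.42412892, -0.2652079 , 15.10973798]), np.float64(0.4670282693060687))
  side (array([ 0.42478784, -0.26529209, 19.87937054]), np.float64(0.5701908141339868)) both (array([ 0.42449339, -0.2652631 , 17.54604158]), np.float64(0.5884953215643338))
white top (array([ 0.51920186, -0.23540346, 14.37281919]), np.float64(0.3433748599338485))
  side (array([ 0.51918129, -0.23595943, 18.54430825]), np.float64(0.43652168058086666)) both (array([ 0.51920893, -0.23566884, 16.45891841]), np.float64(0.4558452292547562))
rack top (array([ 0.47097642, -0.24900548, 16.56651835]), np.float64(0.288376440719559))
```

```bash
cat > plan.py <<'E'
import sys
from h import *
# plan.py x y z yaw [tiltdeg tilt azimuth] [--v cm/row]
def target(a):
    x,y,z,yaw=a[:4]; Rm=R.from_euler('xyz',[180,0,yaw],degrees=True)
    if len(a)>4: # tilt: rotate about horizontal axis so fingers point toward azimuth a[5]
        az=np.radians(a[5]); Rm=R.from_rotvec(-np.radians(a[4])*np.array([-np.sin(az),np.cos(az),0]))*Rm
    return np.array([x,y,z]),Rm
if __name__=='__main__':
    v=3.9
    if '--v' in sys.argv: i=sys.argv.index('--v'); v=float(sys.argv[i+1]); del sys.argv[i:i+2]
    P,Rt=target([float(s) for s in sys.argv[1:]])
    o=ctrl.get_obs(); p=np.array(o['tool_pos']); Rc=R.from_euler('xyz',o['orientation'],degrees=True)
    d=P-p; rv=(Rt*Rc.inv()).as_rotvec()
    n=max(np.ceil(np.linalg.norm(d)*100/v),np.ceil(np.linalg.norm(rv)/.118),1)
    print('t',round(o['clock'],2),'p',np.round(p,4),'rpy',np.round(o['orientation'],2),'F',np.round(o['force'],1),'open',round(o['opening'],4),'n',n,'j',np.round(o['joint_pos'],1))
    rows=[]
    for k in range(int(min(n,5))):
        Rk=R.from_rotvec(rv*k/n)*Rc
        t=Rk.inv().apply(d/n)*100; a=Rk.inv().apply(rv/n)
        rows.append(' '.join('%.2f'%x for x in t)+' '+' '.join('%.3f'%x for x in a))
    print('; '.join(rows))
E
python3 plan.py 0.55 0.1 0.26 -150
```

```text
t 1.1 p [0.2843 0.6122 0.2265] rpy [-180.     -0.   -114.91] F [0.4 0.4 0.7] open 0.0881 n 15.0 j [ 81.6  20.5   0.7  -0.  -70.1 -16.5]
2.35 -3.04 -0.22 -0.000 -0.000 0.041; 2.22 -3.14 -0.22 -0.000 -0.000 0.041; 2.09 -3.23 -0.22 -0.000 -0.000 0.041; 1.96 -3.31 -0.22 -0.000 -0.000 0.041; 1.82 -3.39 -0.22 -0.000 -0.000 0.041
```

Request:
servo_tool:
  rows: "2.35 -3.04 -0.22 0 0 0.04; 2.2 -3.14 -0.22 0 0 0.04; 2.1 -3.23 -0.22 0 0 0.04; 2 -3.3 -0.22 0 0 0.04; 1.8 -3.4 -0.22 0 0 0.04"

```text
clock: 1.52
tool_pos: [0.3723, 0.4415, 0.2348]
orientation: [-179.9, -0.1, -126.3]
force: [0.4, -0.3, -0.8]
opening: 0.0875
```

```bash
python3 plan.py 0.55 0.1 0.26 -150
```

```text
t 1.52 p [0.3723 0.4415 0.2348] rpy [-1.7994e+02 -1.2000e-01 -1.2629e+02] F [ 0.4 -0.3 -0.8] open 0.0875 n 10.0 j [ 69.3  11.2 -11.2   0.  -67.8 -15.6]
1.70 -3.45 -0.25 -0.000 -0.000 0.041; 1.56 -3.52 -0.25 -0.000 -0.000 0.041; 1.41 -3.58 -0.25 -0.000 -0.000 0.041; 1.26 -3.64 -0.25 -0.000 -0.000 0.041; 1.11 -3.69 -0.25 -0.000 -0.000 0.041
```

Request:
servo_tool:
  rows: "1.7 -3.45 -0.25 0 0 0.04; 1.55 -3.5 -0.25 0 0 0.04; 1.4 -3.6 -0.25 0 0 0.04; 1.25 -3.65 -0.25 0 0 0.04; 1.1 -3.7 -0.25 0 0 0.04"

```text
clock: 1.93
tool_pos: [0.4637, 0.2621, 0.2495]
orientation: [-179.9, 0.1, -138.2]
force: [0.4, -0.1, 0.5]
opening: 0.0876
```

```bash
python3 plan.py 0.52 -0.05 0.22 -163
```

```text
t 1.93 p [0.4637 0.2621 0.2495] rpy [-1.7994e+02  6.0000e-02 -1.3821e+02] F [ 0.4 -0.1  0.5] open 0.0876 n 9.0 j [ 50.6   6.2 -15.3   0.1 -68.5  -8.9]
1.84 -3.00 0.33 -0.000 0.000 0.048; 1.70 -3.09 0.33 -0.000 0.000 0.048; 1.55 -3.17 0.33 -0.000 0.000 0.048; 1.39 -3.24 0.33 -0.000 0.000 0.048; 1.24 -3.30 0.33 -0.000 0.000 0.048
```

Request:
servo_tool:
  rows: "1.85 -3 0.33 0 0 0.048; 1.7 -3.1 0.33 0 0 0.048; 1.55 -3.2 0.33 0 0 0.048; 1.4 -3.25 0.33 0 0 0.048; 1.25 -3.3 0.33 0 0 0.048"

```text
clock: 2.35
tool_pos: [0.4973, 0.0795, 0.2352]
orientation: [-180.0, 0.4, -152.6]
force: [0.8, 1.5, 0.2]
opening: 0.0877
```

```bash
python3 plan.py 0.4243 -0.2653 0.2 -163
```

```text
t 2.35 p [0.4973 0.0795 0.2352] rpy [-179.97    0.44 -152.64] F [0.8 1.5 0.2] open 0.0877 n 10.0 j [ 31.5   3.6 -20.1   0.1 -65.9  -4.2]
2.24 -2.73 0.34 0.000 0.001 0.018; 2.19 -2.77 0.34 0.000 0.001 0.018; 2.13 -2.81 0.34 0.000 0.001 0.018; 2.08 -2.84 0.34 0.000 0.001 0.018; 2.03 -2.88 0.34 0.000 0.001 0.018
```

Request:
servo_tool:
  rows: "2.25 -2.75 0.34 0 0 0.018; 2.2 -2.77 0.34 0 0 0.018; 2.13 -2.8 0.34 0 0 0.018; 2.08 -2.85 0.34 0 0 0.018; 2.03 -2.9 0.34 0 0 0.018"

```text
clock: 2.77
tool_pos: [0.4596, -0.1017, 0.2178]
orientation: [-179.9, 0.6, -158.2]
force: [1.0, 0.0, 0.1]
opening: 0.0877
```

```bash
python3 plan.py 0.4243 -0.2653 0.18 -163
```

```text
t 2.77 p [ 0.4596 -0.1017  0.2178] rpy [-179.94    0.64 -158.19] F [1.  0.  0.1] open 0.0877 n 5.0 j [ 11.5   0.9 -25.2  -0.1 -63.2  10.3]
1.88 -2.78 0.74 -0.000 0.002 0.017; 1.83 -2.81 0.74 -0.000 0.002 0.017; 1.78 -2.84 0.75 -0.000 0.002 0.017; 1.73 -2.87 0.75 -0.000 0.002 0.017; 1.68 -2.90 0.75 -0.000 0.002 0.017
```

Request:
servo_tool:
  rows: "1.9 -2.78 0.74 0 0.002 0.017; 1.83 -2.8 0.74 0 0.002 0.017; 1.78 -2.84 0.75 0 0.002 0.017; 1.73 -2.87 0.75 0 0.002 0.017; 1.7 -2.9 0.75 0 0.002 0.017"

```text
clock: 3.18
tool_pos: [0.4214, -0.2737, 0.1816]
orientation: [-179.8, 0.5, -163.3]
force: [-0.4, 1.2, 0.5]
opening: 0.0876
```

```bash
python3 plan.py 0.4243 -0.2653 0.16 -163
```

```text
t 3.18 p [ 0.4214 -0.2737  0.1816] rpy [-179.82    0.47 -163.26] F [-0.4  1.2  0.5] open 0.0876 n 1.0 j [-10.6   6.  -24.8  -0.1 -58.7  27.4]
-0.50 0.73 2.16 -0.003 0.008 -0.005
```

Request:
servo_tool:
  rows: "-0.5 0.73 0 -0.003 0.008 -0.005; 0 0 0 0 0 0; 0 0 0 0 0 0"

```text
clock: 3.43
tool_pos: [0.4201, -0.2721, 0.1796]
orientation: [179.9, -0.2, -163.7]
force: [-0.7, 1.0, 0.7]
opening: 0.0874
```

```bash
python3 plan.py 0.4243 -0.2653 0.1 -163 --v 1.7;python3 - <<'E'
from h import *
for n in ('top','side'): save(ctrl.snapshot(n),n+'1.png')
t=cv2.imread('pics/top1.png');s=cv2.imread('pics/side1.png')
def c(im,x,y,w,h,k): return cv2.convertScaleAbs(cv2.resize(im[y:y+h,x:x+w],None,fx=k,fy=k,interpolation=cv2.INTER_CUBIC),alpha=1.6,beta=20)
cv2.imwrite('pics/c3.png',np.hstack([c(t,330,200,80,100,5),c(s,220,220,80,100,5)]))
E
```

```text
t 3.43 p [ 0.4201 -0.2721  0.1796] rpy [ 179.93   -0.21 -163.66] F [-0.7  1.   0.7] open 0.0874 n 5.0 j [-10.4   6.3 -24.7   0.  -59.1  26.7]
-0.12 0.11 1.59 0.000 -0.001 -0.002; -0.12 0.11 1.59 0.000 -0.001 -0.002; -0.12 0.11 1.59 0.000 -0.001 -0.002; -0.12 0.11 1.59 0.000 -0.001 -0.002; -0.12 0.11 1.59 0.000 -0.001 -0.002
```

View pics/c3.png

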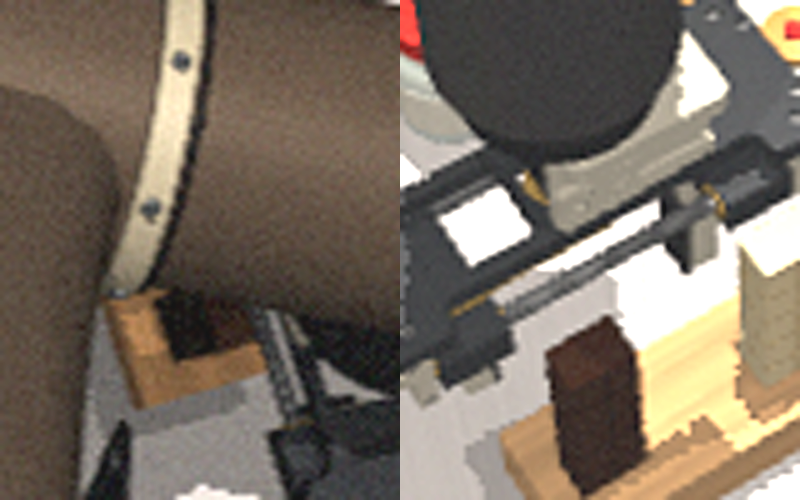

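Side view (crop) shows the fingers straddling the dark bar (bar top near crop (595,350)), with the white bar outside the right finger. I'll centre, then descend.

Request:
servo_tool:
  rows: "-0.6 0.53 0 0 -0.004 -0.012; 0 0 0 0 0 0; 0 0 0.3 0 0 0"
  grip: 7

```text
clock: 3.78
tool_pos: [0.4269, -0.2621, 0.1782]
orientation: [-180.0, 0.2, -162.6]
force: [0.2, 0.1, -0.1]
opening: 0.0733
```

```bash
python3 plan.py 0.4243 -0.2653 0.1 -163 --v 1.7
```

```text
t 3.78 p [ 0.4269 -0.2621  0.1782] rpy [-179.96    0.24 -162.57] F [ 0.2  0.1 -0.1] open 0.0733 n 5.0 j [ -9.1   6.2 -25.   -0.1 -58.5  26.6]
0.08 -0.04 1.56 -0.000 0.001 0.002; 0.07 -0.04 1.56 -0.000 0.001 0.002; 0.07 -0.04 1.56 -0.000 0.001 0.002; 0.07 -0.04 1.56 -0.000 0.001 0.002; 0.07 -0.05 1.56 -0.000 0.001 0.002
```

Request:
servo_tool:
  rows: "0.15 -0.15 1 0 0 0.003; 0.05 -0.05 1.4 0 0 0.002; 0.05 -0.05 1.4 0 0 0; 0 0 1.3 0 0 0; 0 0 1 0 0 0"

```text
clock: 4.2
tool_pos: [0.428, -0.2632, 0.1151]
orientation: [-179.8, 0.6, -162.6]
force: [-1.3, 0.0, -0.3]
opening: 0.0701
```

```bash
python3 plan.py 0.4243 -0.2653 0.1 -163 --v 1.7
```

```text
t 4.2 p [ 0.428  -0.2632  0.1151] rpy [-179.8     0.58 -162.55] F [-1.3  0.  -0.3] open 0.0701 n 1.0 j [ -9.2  10.1 -29.9  -0.1 -49.4  26.7]
0.43 -0.08 1.51 -0.004 0.010 0.008
```

Request:
servo_tool:
  rows: "0.3 -0.05 0.7 -0.003 0.008 0.006; 0 0 0.4 0 0 0; 0 0 0 0 0 0; 0 0 0 0 0 0"

```text
clock: 4.53
tool_pos: [0.4231, -0.2636, 0.0996]
orientation: [179.8, -0.2, -162.9]
force: [0.6, -0.2, 0.3]
opening: 0.0697
```

```bash
python3 plan.py 0.4243 -0.2653 0.1 -163 --v 1.7
```

```text
t 4.53 p [ 0.4231 -0.2636  0.0996] rpy [ 179.84   -0.2  -162.87] F [ 0.6 -0.2  0.3] open 0.0697 n 1.0 j [ -9.3  11.3 -30.8  -0.1 -48.1  26.5]
-0.06 -0.20 -0.04 0.003 -0.004 0.002
```

Request:
servo_tool:
  rows: "-0.05 0 0 0.003 -0.004 0.002; 0 0 0 0 0 0"

```text
clock: 4.7
tool_pos: [0.4242, -0.2636, 0.1001]
orientation: [-179.9, 0.1, -163.0]
force: [-0.0, 1.1, -0.2]
opening: 0.0701
```

```bash
python3 plan.py 0.4243 -0.2653 0.1 -163 --v 1.7
```

```text
t 4.7 p [ 0.4242 -0.2636  0.1001] rpy [-1.7994e+02  9.0000e-02 -1.6298e+02] F [-0.   1.1 -0.2] open 0.0701 n 1.0 j [ -9.3  11.2 -31.    0.  -47.8  26.3]
0.04 -0.17 0.01 -0.001 0.002 0.000
```

Request:
servo_tool:
  rows: "0 -0.15 0 0 0 0; 0 0 0 0 0 0; 0 0 0 0 0 0; 0 0 0 0 0 0; 0 0 0 0 0 0"
  grip: 0

```text
clock: 5.12
tool_pos: [0.4259, -0.2655, 0.102]
orientation: [-179.8, 0.3, -163.0]
force: [0.7, -0.0, 0.6]
opening: 0.0422
```

Request:
servo_tool:
  rows: "0 0 0 0 0 0; 0 0 0 0 0 0; 0 0 0 0 0 0; 0 0 0 0 0 0"

```text
clock: 5.45
tool_pos: [0.4258, -0.2655, 0.1021]
orientation: [-179.8, 0.3, -163.0]
force: [-0.4, -1.2, -0.1]
opening: 0.0341
```

```bash
python3 plan.py 0.4243 -0.2653 0.25 -163 --v 3
```

```text
t 5.45 p [ 0.4258 -0.2655  0.1021] rpy [-179.82    0.3  -162.98] F [-0.4 -1.2 -0.1] open 0.0341 n 5.0 j [ -9.4  11.1 -30.7   0.  -47.8  26.4]
0.01 0.00 -2.96 -0.001 0.001 0.000; 0.02 0.00 -2.96 -0.001 0.001 0.000; 0.02 0.01 -2.96 -0.001 0.001 0.000; 0.02 0.01 -2.96 -0.001 0.001 0.000; 0.02 0.01 -2.96 -0.001 0.001 0.000
```

Request:
servo_tool:
  rows: "0 0 -1 0 0 0; 0 0 -1.5 0 0 0; 0 0 -2 0 0 0; 0 0 -2.5 0 0 0; 0 0 -2.9 0 0 0"

```text
clock: 5.87
tool_pos: [0.4203, -0.2637, 0.1997]
orientation: [179.7, -0.4, -163.1]
force: [0.8, -0.1, -2.2]
opening: 0.0336
```

```bash
python3 plan.py 0.4243 -0.2453 0.26 -163 --v 3
```

```text
t 5.87 p [ 0.4203 -0.2637  0.1997] rpy [ 179.68   -0.43 -163.06] F [ 0.8 -0.1 -2.2] open 0.0336 n 3.0 j [ -9.4   5.1 -23.2  -0.1 -62.2  26.4]
-0.29 0.56 -2.01 0.002 -0.002 -0.000; -0.30 0.56 -2.01 0.002 -0.002 -0.000; -0.30 0.55 -2.01 0.002 -0.002 -0.000
```

Request:
servo_tool:
  rows: "-0.5 1 -2 0.002 -0.002 0; -0.8 2 -1.5 0.002 -0.002 0.03; -1 3 -1 0 0 0.05; -1 3.5 -0.3 0 0 0.06; -1 3.6 0 0 0 0.06"

```text
clock: 6.28
tool_pos: [0.434, -0.1276, 0.2598]
orientation: [-179.8, 0.3, -175.3]
force: [1.0, 0.7, -1.0]
opening: 0.034
```

```bash
python3 plan.py 0.5 0.08 0.255 -190 --v 3.6
```

```text
t 6.28 p [ 0.434  -0.1276  0.2598] rpy [-179.83    0.34 -175.32] F [ 1.   0.7 -1. ] open 0.034 n 7.0 j [  8.9  -2.6 -23.1   0.2 -69.1  -4.3]
-1.18 2.88 0.07 -0.000 0.001 0.037; -1.07 2.92 0.07 -0.000 0.001 0.037; -0.97 2.96 0.07 -0.000 0.001 0.037; -0.86 2.99 0.07 -0.000 0.001 0.037; -0.75 3.02 0.07 -0.000 0.001 0.037
```

Request:
servo_tool:
  rows: "-1.2 2.9 0.07 0 0 0.037; -1.1 2.9 0.07 0 0 0.037; -1 2.95 0.07 0 0 0.037; -0.85 3 0.07 0 0 0.037; -0.75 3 0.07 0 0 0.037"

```text
clock: 6.7
tool_pos: [0.4811, 0.0283, 0.2625]
orientation: [179.9, 0.7, 173.4]
force: [0.2, -0.7, -1.4]
opening: 0.0342
```

```bash
python3 plan.py 0.458 0.24 0.255 -197 --v 3
```

```text
t 6.7 p [0.4811 0.0283 0.2625] rpy [179.89   0.74 173.45] F [ 0.2 -0.7 -1.4] open 0.0342 n 8.0 j [ 27.1   0.1 -20.2   0.3 -69.  -33.8]
0.59 2.60 0.09 0.000 0.002 0.023; 0.65 2.58 0.09 0.000 0.002 0.023; 0.71 2.57 0.09 0.000 0.002 0.023; 0.77 2.55 0.09 0.000 0.002 0.023; 0.82 2.53 0.09 0.000 0.002 0.023
```

Request:
servo_tool:
  rows: "0.55 2.6 0.09 0 0.002 0.023; 0.6 2.6 0.09 0 0.002 0.023; 0.65 2.6 0.09 0 0.002 0.023; 0.7 2.5 0.09 0 0.002 0.023; 0.8 2.5 0.09 0 0.002 0.023"

```text
clock: 7.12
tool_pos: [0.4684, 0.1675, 0.2609]
orientation: [179.8, 0.2, 166.5]
force: [0.9, -0.6, -2.3]
opening: 0.0343
```

```bash
python3 plan.py 0.458 0.264 0.255 -197 --v 3
```

```text
t 7.12 p [0.4684 0.1675 0.2609] rpy [1.7981e+02 1.6000e-01 1.6652e+02] F [ 0.9 -0.6 -2.3] open 0.0343 n 4.0 j [ 42.4   2.1 -18.2   0.  -69.4 -55.9]
0.81 2.28 0.15 0.001 0.001 0.015; 0.85 2.27 0.15 0.001 0.001 0.015; 0.88 2.26 0.15 0.001 0.001 0.015; 0.92 2.24 0.15 0.001 0.001 0.015
```

Request:
servo_tool:
  rows: "0.8 2.3 0.1 0 0 0.015; 0.8 2.2 0.1 0 0 0.015; 0.7 1.9 0.1 0 0 0.012; 0.4 1 0 0 0 0.01; 0 0 0 0 0 0"

```text
clock: 7.53
tool_pos: [0.4581, 0.2537, 0.2605]
orientation: [179.8, 0.1, 163.5]
force: [-1.0, -0.5, -1.4]
opening: 0.0336
```

```bash
python3 plan.py 0.458 0.264 0.25 -197 --v 3
```

```text
t 7.53 p [0.4581 0.2537 0.2605] rpy [1.7977e+02 1.0000e-01 1.6354e+02] F [-1.  -0.5 -1.4] open 0.0336 n 1.0 j [ 50.5   4.8 -15.4   0.  -69.6 -66.9]
0.30 0.98 1.05 0.004 0.002 0.009
```

Request:
servo_tool:
  rows: "0.25 0.8 0.6 0.004 0.001 0.008; 0 0.1 0.5 0 0 0; 0 0 0 0 0 0; 0 0 0 0 0 0"

```text
clock: 7.87
tool_pos: [0.4576, 0.2631, 0.2493]
orientation: [-179.9, 0.0, 163.1]
force: [-0.0, -1.0, -1.2]
opening: 0.0338
```

```bash
python3 plan.py 0.458 0.264 0.24 -197 --v 3;python3 - <<'E'
from h import *
for n in ('top','side'):
    save(ctrl.snapshot(n),n+'2.png')
t=cv2.imread('pics/top2.png');s=cv2.imread('pics/side2.png')
def c(im,x,y,w,h,k): return cv2.convertScaleAbs(cv2.resize(im[y:y+h,x:x+w],None,fx=k,fy=k,interpolation=cv2.INTER_CUBIC),alpha=1.6,beta=20)
cv2.imwrite('pics/c4.png',np.hstack([c(t,125,205,57,85,7),c(s,195,90,57,85,7)]))
E
```

```text
t 7.87 p [0.4576 0.2631 0.2493] rpy [-1.7994e+02  1.0000e-02  1.6311e+02] F [-0.  -1.  -1.2] open 0.0338 n 1.0 j [ 51.2   5.8 -15.7   0.  -68.5 -68.1]
-0.01 0.10 0.93 -0.001 0.000 0.002
```

View pics/c4.png

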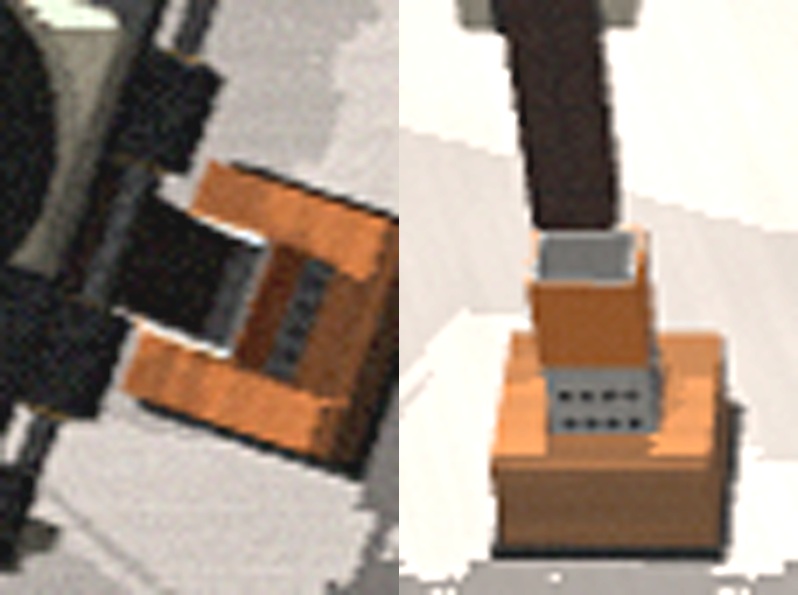

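```bash
cat > ov.py <<'E'
from fit import *
def inv(cam,X,x0,y0,k,dx=0):
    q=proj(cam,X); return np.round(np.c_[(q[:,0]-x0+.5)*k-.5+dx,(q[:,1]-y0+.5)*k-.5],0)
def box(c,yaw,w,d,z):
    a=np.radians(yaw);Rm=np.array([[np.cos(a),-np.sin(a)],[np.sin(a),np.cos(a)]])
    q=np.array([[-w,-d],[w,-d],[w,d],[-w,d]])/2
    return np.c_[q@Rm.T+np.array(c),np.full(4,z)]
if __name__=='__main__':
    b=(.4576,.2631)
    for n,X in [('bot',box(b,-16.9,.034,.024,.2493-.096)),('z.2',box(b,-16.9,.034,.024,.23)),('mouth',box((.458,.2643),-17,.043,.033,.13)),('inner',box((.458,.2643),-17,.037,.027,.13))]:
        print(n,'top',inv(top,X,125,205,7).tolist(),'side',inv(side,X,195,90,7,399).tolist())
E
python3 ov.py
```

```text
bot top [[213.0, 337.0], [248.0, 240.0], [181.0, 219.0], [145.0, 315.0]] side [[536.0, 235.0], [622.0, 235.0], [627.0, 193.0], [541.0, 194.0]]
z.2 top [[147.0, 314.0], [186.0, 210.0], [113.0, 187.0], [74.0, 291.0]] side [[510.0, 80.0], [601.0, 80.0], [606.0, 38.0], [516.0, 39.0]]
mouth top [[235.0, 359.0], [279.0, 239.0], [189.0, 210.0], [144.0, 329.0]] side [[531.0, 285.0], [639.0, 285.0], [645.0, 228.0], [539.0, 229.0]]
inner top [[230.0, 348.0], [268.0, 245.0], [194.0, 221.0], [156.0, 324.0]] side [[539.0, 280.0], [632.0, 280.0], [637.0, 233.0], [545.0, 234.0]]
```

```bash
python3 - <<'E'
import cv2,numpy as np
t=cv2.imread('pics/top2.png');s=cv2.imread('pics/side2.png')
def c(im,x,y,w,h,k): return cv2.convertScaleAbs(cv2.resize(im[y:y+h,x:x+w],None,fx=k,fy=k,interpolation=cv2.INTER_NEAREST),alpha=2.2,beta=30)
cv2.imwrite('pics/c5.png',np.hstack([c(t,138,225,28,40,14),c(s,210,98,28,40,14)]))
import ov
from ov import *
b=(.4576,.2631)
for n,X in [('bot',box(b,-16.9,.034,.024,.2493-.096)),('z.23',box(b,-16.9,.034,.024,.20)),('mouth',box((.458,.2643),-17,.043,.033,.13)),('inner',box((.458,.2643),-17,.037,.027,.13))]:
        print(n,'top',inv(top,X,138,225,14).tolist(),'side',inv(side,X,210,98,14,392).tolist())
E
```

```text
bot top [[244.0, 395.0], [315.0, 201.0], [181.0, 158.0], [109.0, 351.0]] side [[456.0, 359.0], [629.0, 358.0], [639.0, 275.0], [467.0, 276.0]]
z.23 top [[166.0, 368.0], [241.0, 165.0], [100.0, 120.0], [25.0, 322.0]] side [[425.0, 174.0], [603.0, 173.0], [613.0, 90.0], [437.0, 91.0]]
mouth top [[289.0, 438.0], [377.0, 198.0], [196.0, 140.0], [107.0, 379.0]] side [[446.0, 459.0], [663.0, 458.0], [675.0, 345.0], [462.0, 346.0]]
inner top [[279.0, 416.0], [355.0, 210.0], [207.0, 162.0], [130.0, 368.0]] side [[463.0, 448.0], [649.0, 448.0], [659.0, 355.0], [475.0, 356.0]]
```

View pics/c5.png

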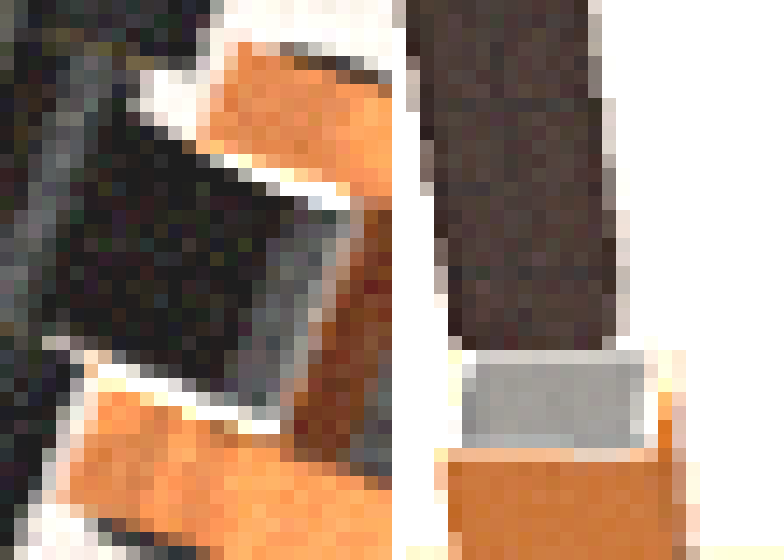

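```bash
python3 - <<'E'
from ov import *
sc=px([(448,350),(622,350)],210,98,14,392)
tl=px([(299,207),(228,384)],138,225,14)
n=np.array([-(tl[1]-tl[0])[1],(tl[1]-tl[0])[0]]);n/=np.linalg.norm(n)
def res(p):
    X=box(p[:2],-17,.034,.024,p[2]); a=proj(side,X)[:2]; t=proj(top,X)[:2]
    return np.r_[(a-sc).ravel(),(t-tl[0])@n]
s=least_squares(res,[.4576,.263,.153],x_scale=[.01]*3); print(s.x,s.fun)
d=s.x[:2]-[.4576,.2631]; a=np.radians(-17); print('bar frame off',d@[np.cos(a),np.sin(a)],d@[-np.sin(a),np.cos(a)])
E
```

```text
[0.45679997 0.26639411 0.15285879] [ 0.02954091  0.0252338  -0.02945183 -0.02610922 -0.20555896  0.20588534]
bar frame off -0.0017281798159660983 0.0029162674637289534
```

```bash
python3 - <<'E'
import cv2,numpy as np
s=cv2.imread('pics/side2.png')
cv2.imwrite('pics/c6.png',cv2.convertScaleAbs(cv2.resize(s[50:130,175:275],None,fx=7,fy=7,interpolation=cv2.INTER_NEAREST),alpha=2.2,beta=30))
from ov import *
for b in [(.4576,.2631),(.4568,.2664)]:
  for z in (.278,.2493,.1533):
    print(b,z,inv(side,box(b,-16.9,.034,.024,z),175,50,7).tolist())
E
```

```text
(0.4576, 0.2631) 0.278 [[234.0, 256.0], [327.0, 255.0], [333.0, 214.0], [240.0, 214.0]]
(0.4576, 0.2631) 0.2493 [[244.0, 319.0], [336.0, 318.0], [341.0, 277.0], [251.0, 278.0]]
(0.4576, 0.2631) 0.1533 [[277.0, 515.0], [363.0, 515.0], [368.0, 473.0], [282.0, 474.0]]
(0.4568, 0.2664) 0.278 [[230.0, 251.0], [323.0, 250.0], [329.0, 209.0], [236.0, 209.0]]
(0.4568, 0.2664) 0.2493 [[240.0, 314.0], [332.0, 313.0], [337.0, 272.0], [247.0, 273.0]]
(0.4568, 0.2664) 0.1533 [[273.0, 510.0], [359.0, 510.0], [364.0, 469.0], [279.0, 469.0]]
```

View pics/c6.png

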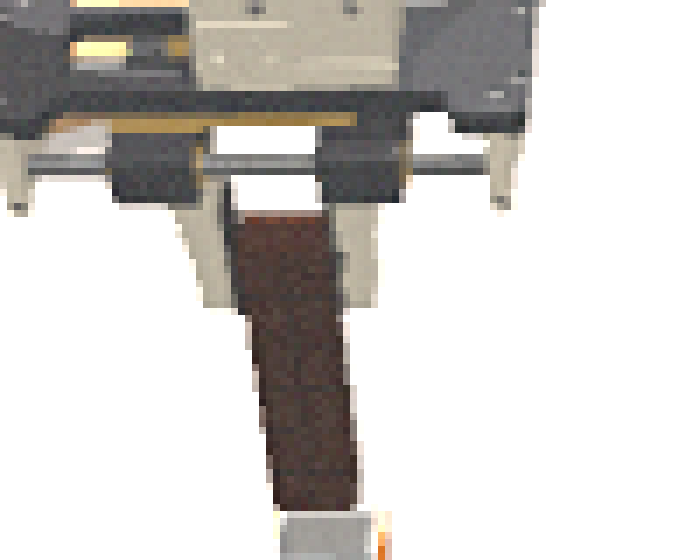

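The bar leans by about 1.3° (its bottom sits about 3 mm towards +y of the tool). I'll tilt it straight, shift, then look again.

Request:
servo_tool:
  rows: "-0.12 -0.06 0 0.02 0 0; 0 0 0 0 0 0; 0 0 0 0 0 0; 0 0 0 0 0 0"

```text
clock: 8.3
tool_pos: [0.4592, 0.2607, 0.2502]
orientation: [-178.7, 0.0, 163.0]
force: [0.6, 0.1, -2.2]
opening: 0.034
```

```bash
cat > look.py <<'E'
import sys
from h import *
n=sys.argv[1]
o=ctrl.get_obs();print(np.round(o['tool_pos'],4),np.round(o['orientation'],2),np.round(o['force'],1),o['opening'],o['clock'])
t=ctrl.snapshot('top');s=ctrl.snapshot('side');save(t,'top%s.png'%n);save(s,'side%s.png'%n)
t=t['frame'][:,:,::-1];s=s['frame'][:,:,::-1]
def c(im,x,y,w,h,k): return cv2.convertScaleAbs(cv2.resize(im[y:y+h,x:x+w],None,fx=k,fy=k,interpolation=cv2.INTER_NEAREST),alpha=2.2,beta=30)
cv2.imwrite('pics/l%s.png'%n,np.hstack([c(t,138,225,28,40,14),c(s,210,98,28,40,14)]))
E
python3 look.py 3
```

```text
[0.4592 0.2607 0.2502] [-1.7872e+02  4.0000e-02  1.6300e+02] [ 0.6  0.1 -2.2] 0.033982284562733646 8.3
```

View pics/l3.png

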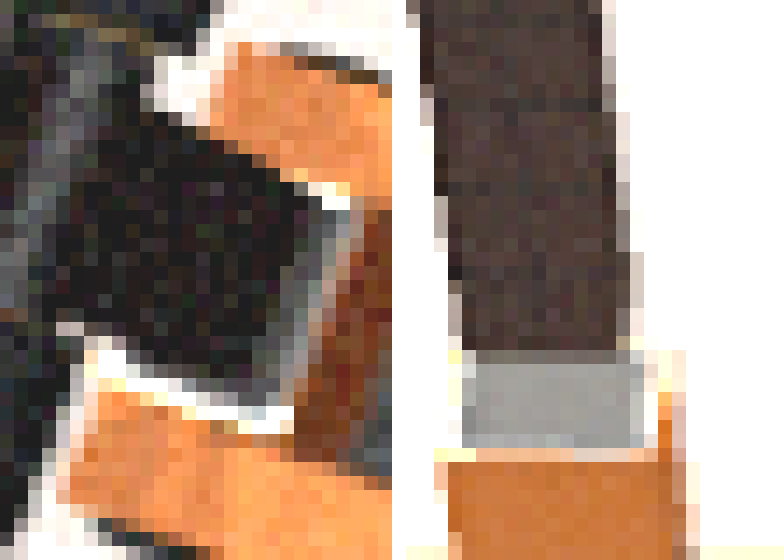

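```bash
cat > bf.py <<'E'
from ov import *
def bf(sc,tl,z,tcp):
    sc=px(sc,210,98,14,392); tl=px(tl,138,225,14)
    n=np.array([-(tl[1]-tl[0])[1],(tl[1]-tl[0])[0]]);n/=np.linalg.norm(n)
    def res(p):
        X=box(p[:2],-17,.034,.024,z); a=proj(side,X)[:2]; t=proj(top,X)[:2]
        return np.r_[(a-sc)[:,0],(a-sc)[:,1]*.7,(t-tl[0])@n]
    s=least_squares(res,[.4576,.263],x_scale=[.01]*2); print(s.x,np.round(s.fun,2),'off',s.x-tcp)
if __name__=='__main__':
    bf([(448,350),(622,350)],[(299,207),(228,384)],.1533,[.4576,.2631])
    bf([(459,352),(631,352)],[(318,208),(248,386)],.1542,[.4592,.2607])
E
python3 bf.py
```

```text
[0.45681259 0.26620048] [ 0.03 -0.03 -0.04 -0.07 -0.23  0.18] off [-0.00078741  0.00310048]
[0.45811077 0.26244576] [-0.06  0.05  0.25  0.21 -0.06  0.25] off [-0.00108923  0.00174576]
```

Request:
servo_tool:
  rows: "0.07 0.15 0.3 0 0 0; 0 0 0.4 0 0 0; 0 0 0.4 0 0 0; 0 0 0.2 0 0 0; 0 0 0 0 0 0"

```text
clock: 8.82
tool_pos: [0.4586, 0.2621, 0.2357]
orientation: [-178.7, 0.0, 163.0]
force: [-0.3, 0.2, -0.9]
opening: 0.0339
```

```bash
python3 look.py 4
```

```text
[0.4586 0.2621 0.2357] [-1.7875e+02  3.0000e-02  1.6299e+02] [-0.3  0.2 -0.9] 0.03385249280734204 8.8167
```

View pics/l4.png

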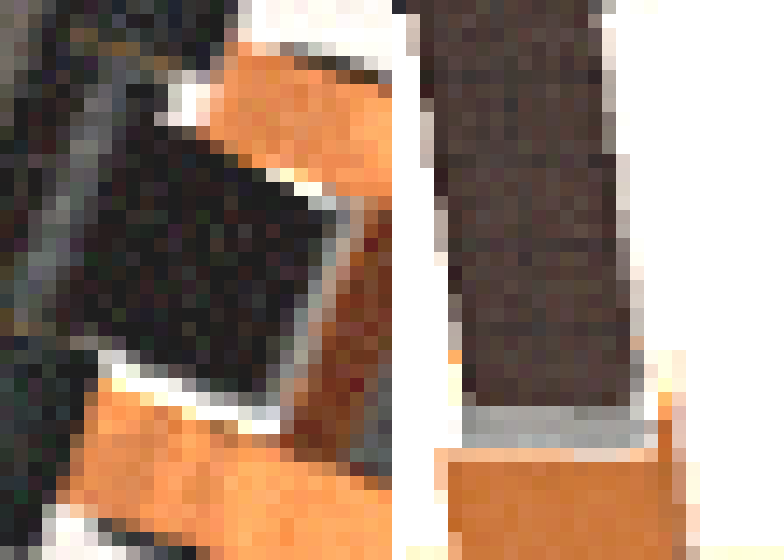

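Bottom lies about centred over the mouth in both views. Now descending gently.

Request:
servo_tool:
  rows: "0 0 0.3 0 0 0; 0 0 0.4 0 0 0; 0 0 0.4 0 0 0; 0 0 0.4 0 0 0; 0 0 0.3 0 0 0"

```text
clock: 9.33
tool_pos: [0.4591, 0.2623, 0.2175]
orientation: [-178.9, 0.1, 163.0]
force: [-1.0, 0.7, -1.4]
opening: 0.0341
```

```bash
python3 look.py 5
```

```text
[0.4591 0.2623 0.2175] [-1.7887e+02  1.0000e-01  1.6301e+02] [-1.   0.7 -1.4] 0.034087832610572355 9.3333
```

View pics/l5.png

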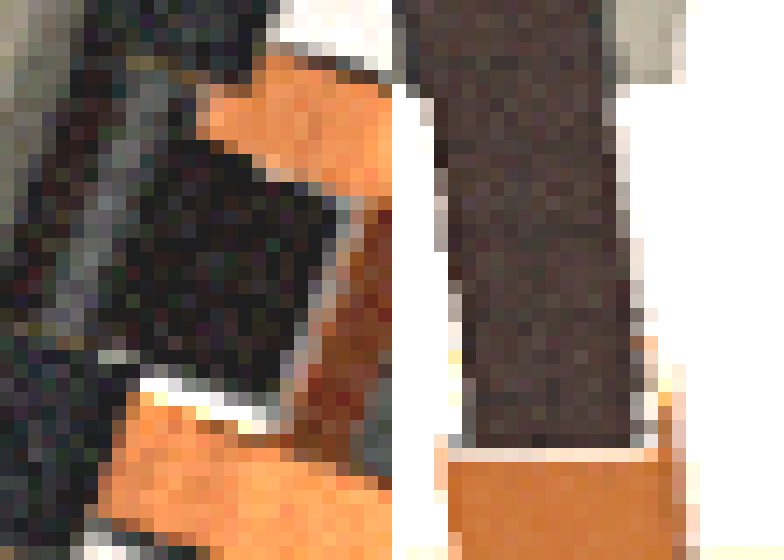

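The bar has entered the mouth with no contact force. Continuing.

Request:
servo_tool:
  rows: "0 0 0.5 0 0 0; 0 0 0.5 0 0 0; 0 0 0.5 0 0 0; 0 0 0.5 0 0 0; 0 0 0.5 0 0 0"

```text
clock: 9.85
tool_pos: [0.4593, 0.2621, 0.191]
orientation: [-178.9, 0.1, 163.0]
force: [-0.1, 0.9, -1.5]
opening: 0.0341
```

Request:
servo_tool:
  rows: "0 0 0.5 0 0 0; 0 0 0.5 0 0 0; 0 0 0.5 0 0 0; 0 0 0.5 0 0 0; 0 0 0.4 0 0 0"

```text
clock: 10.27
tool_pos: [0.4591, 0.2616, 0.1639]
orientation: [-178.9, 0.1, 163.0]
force: [0.7, -0.1, -1.3]
opening: 0.0336
```

Request:
servo_tool:
  rows: "0 0 0.5 0 0 0; 0 0 0.5 0 0 0; 0 0 0.5 0 0 0; 0 0 0.4 0 0 0; 0 0 0 0 0 0"

```text
clock: 10.68
tool_pos: [0.459, 0.2613, 0.142]
orientation: [-178.9, 0.1, 163.0]
force: [0.1, -0.1, -2.9]
opening: 0.0339
```

Request:
servo_tool:
  rows: "0 0 0 0 0 0; 0 0 0 0 0 0; 0 0 0 0 0 0; 0 0 0 0 0 0"
  grip: 6

```text
clock: 11.02
tool_pos: [0.4595, 0.2612, 0.1425]
orientation: [-178.9, 0.2, 163.0]
force: [0.3, -0.4, -0.3]
opening: 0.0547
```

```bash
python3 look.py 6
```

```text
[0.4595 0.2612 0.1425] [-1.7888e+02  1.6000e-01  1.6305e+02] [ 0.3 -0.4 -0.3] 0.05473119581207727 11.0167
```

View pics/l6.png

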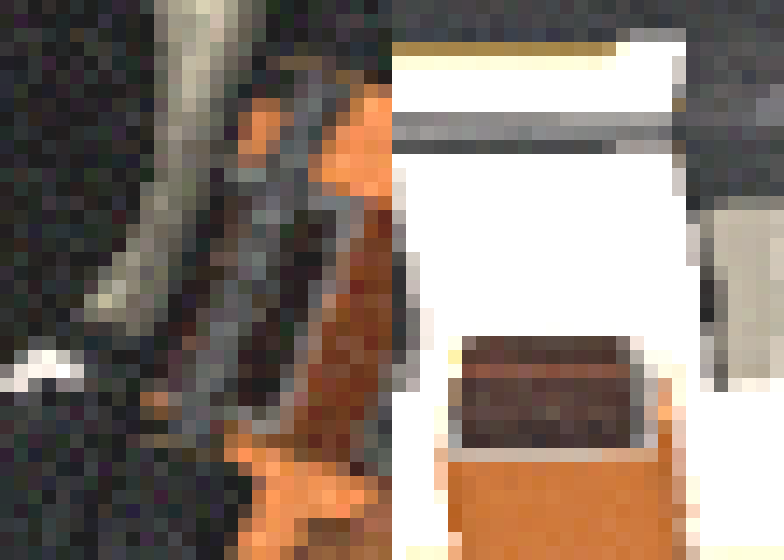

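Bar dropped; its top's far edge at crop row 336 fits a fully home bar (329 expected). I'll confirm by pressing the top with closed fingers.

Request:
servo_tool:
  rows: "0 0 -1.5 0 0 0; 0 0 -2 0 0 0; 0.05 0.2 -1.5 -0.02 0 0; 0 0 0 0 0 0; 0 0 0 0 0 0"
  grip: 0

```text
clock: 11.53
tool_pos: [0.4596, 0.2643, 0.1948]
orientation: [179.8, 0.1, 163.0]
force: [-0.1, 0.2, -0.9]
opening: 0.032
```

Request:
servo_tool:
  rows: "0 0 0 0 0 0; 0 0 0 0 0 0; 0 0 0 0 0 0; 0 0 0 0 0 0; 0 0 0 0 0 0"

```text
clock: 11.95
tool_pos: [0.4588, 0.2637, 0.1934]
orientation: [179.9, 0.1, 163.0]
force: [-0.6, 0.8, 0.4]
opening: 0.0018
```

```bash
python3 plan.py 0.458 0.264 0.145 -197 --v 1
```

```text
t 11.95 p [0.4588 0.2637 0.1934] rpy [1.7986e+02 8.0000e-02 1.6300e+02] F [-0.6  0.8  0.4] open 0.0018 n 5.0 j [ 51.1   8.2 -20.6   0.  -61.1 -68.2]
0.02 -0.00 0.97 0.000 0.000 -0.000; 0.02 -0.00 0.97 0.000 0.000 -0.000; 0.02 0.00 0.97 0.000 0.000 -0.000; 0.02 0.00 0.97 0.000 0.000 -0.000; 0.02 0.00 0.97 0.000 0.000 -0.000
```

Request:
servo_tool:
  rows: "0.05 0 0.9 0 0 0; 0 0 0.9 0 0 0; 0 0 0.8 0 0 0; 0 0 0.6 0 0 0; 0 0 0.4 0 0 0"

```text
clock: 12.37
tool_pos: [0.458, 0.2636, 0.1529]
orientation: [179.9, 0.0, 163.0]
force: [0.6, -0.9, 0.1]
opening: 0.0002
```

Request:
servo_tool:
  rows: "0 0 0.2 0 0 0; 0 0 0.2 0 0 0; 0 0 0.2 0 0 0"

```text
clock: 12.62
tool_pos: [0.4575, 0.263, 0.1446]
orientation: [-179.9, -0.0, 163.0]
force: [-0.3, -0.2, 0.1]
opening: 0.0004
```

Request:
servo_tool:
  rows: "0 0 0.2 0 0 0; 0 0 0.2 0 0 0; 0 0 0.15 0 0 0; 0 0 0.15 0 0 0"

```text
clock: 12.95
tool_pos: [0.4586, 0.2638, 0.1383]
orientation: [180.0, 0.1, 163.0]
force: [-1.0, -0.5, 13.2]
opening: 0.0003
```

Contact of 13 N at z = 0.138: exactly the home height. Now back off, open and grasp the grater.

Request:
servo_tool:
  rows: "0 0 -1.5 0 0 0; 0 0 -1.5 0 0 0; 0 0 -0.5 0 0 0; 0 0 0 0 0 0; 0 0 0 0 0 0"
  grip: 7.5

```text
clock: 13.37
tool_pos: [0.4588, 0.264, 0.1744]
orientation: [179.9, 0.1, 163.0]
force: [-0.8, 0.2, -0.2]
opening: 0.0286
```

Request:
servo_tool:
  rows: "0 0 0 0 0 0; 0 0 0 0 0 0; 0 0 0 0 0 0; 0 0 0 0 0 0; 0 0 0 0 0 0"

```text
clock: 13.78
tool_pos: [0.4578, 0.2632, 0.1718]
orientation: [-179.9, 0.0, 163.0]
force: [0.3, -0.3, -0.7]
opening: 0.0615
```

```bash
python3 plan.py 0.458 0.264 0.079 -197 --v 2;  python3 look.py 7
```

```text
t 13.78 p [0.4578 0.2632 0.1718] rpy [-179.93    0.    163.01] F [ 0.3 -0.3 -0.7] open 0.0615 n 5.0 j [ 51.2   9.3 -22.3   0.  -58.5 -68.2]
0.00 0.02 1.86 -0.000 0.000 0.000; 0.00 0.02 1.86 -0.000 0.000 0.000; 0.00 0.02 1.86 -0.000 0.000 0.000; 0.00 0.02 1.86 -0.000 0.000 0.000; 0.00 0.02 1.86 -0.000 0.000 0.000
[0.4578 0.2632 0.1718] [-179.93    0.    163.01] [ 0.3 -0.3 -0.7] 0.06149129807426163 13.7833
```

View pics/side7.png

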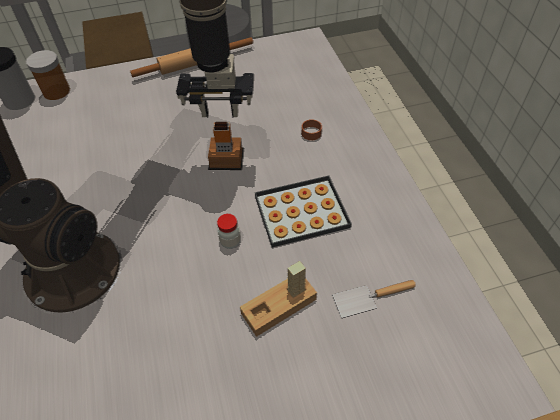

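The side view shows the bar seated in the grater at about (223,135), the empty left well at (260,310), and the white bar, jar and other things untouched. Descending to grasp.

Request:
servo_tool:
  rows: "0 0 0 0 0 0; 0 0.05 1 0 0 0; 0 0 1.5 0 0 0; 0 0 1.8 0 0 0; 0 0 1.6 0 0 0"

```text
clock: 14.3
tool_pos: [0.46, 0.2657, 0.113]
orientation: [179.6, 0.2, 163.0]
force: [0.4, 0.2, 1.0]
opening: 0.0748
```

Request:
servo_tool:
  rows: "0 0 1.2 0 0 0; 0 0 0.8 0 0 0; 0 0 0.4 0 0 0; 0 0 0.1 0 0 0; 0 0 0 0 0 0"

```text
clock: 14.72
tool_pos: [0.458, 0.2638, 0.0811]
orientation: [-180.0, 0.0, 163.0]
force: [-0.3, 0.2, 0.4]
opening: 0.075
```

```bash
python3 plan.py 0.458 0.264 0.079 -197 --v 2
```

```text
t 14.72 p [0.458  0.2638 0.0811] rpy [-1.7999e+02  2.0000e-02  1.6300e+02] F [-0.3  0.2  0.4] open 0.075 n 1.0 j [ 51.2  15.2 -28.6   0.  -46.3 -68.3]
0.01 0.02 0.21 -0.000 0.000 0.000
```

Request:
servo_tool:
  rows: "0 0 0 0 0 0; 0 0 0 0 0 0; 0 0 0 0 0 0; 0 0 0 0 0 0; 0 0 0 0 0 0"
  grip: 0

```text
clock: 15.13
tool_pos: [0.4592, 0.265, 0.0835]
orientation: [179.8, 0.1, 163.0]
force: [-0.3, 1.1, 1.2]
opening: 0.0472
```

Request:
servo_tool:
  rows: "0 0 0 0 0 0; 0 0 0 0 0 0; 0 0 0 0 0 0; 0 0 0 0 0 0; 0 0 0 0 0 0"

```text
clock: 15.55
tool_pos: [0.4587, 0.2652, 0.0836]
orientation: [179.8, 0.1, 163.0]
force: [-1.5, 0.8, 0.1]
opening: 0.0436
```

Request:
servo_tool:
  rows: "0 0 -0.4 0 0 0; 0 0 -0.6 0 0 0; 0 0 -0.8 0 0 0; 0 0 -1 0 0 0; 0 0 -1 0 0 0"

```text
clock: 15.97
tool_pos: [0.4577, 0.2646, 0.1221]
orientation: [179.9, -0.0, 163.0]
force: [0.2, 0.3, -4.1]
opening: 0.043
```

Request:
servo_tool:
  rows: "0 0 -1.2 0 0 0; 0 0 -1.5 0 0 0; 0 0 -1.8 0 0 0; 0 0 -1.8 0 0 0; 0 0 -1.5 0 0 0"

```text
clock: 16.38
tool_pos: [0.4561, 0.2619, 0.2069]
orientation: [-179.9, -0.1, 162.9]
force: [0.2, 0.6, -3.8]
opening: 0.0433
```

```bash
python3 look.py 8; python3 plan.py 0.5 0.1 0.235 -185 12 0 --v 2
```

```text
[0.4561 0.2619 0.2069] [-1.7986e+02 -9.0000e-02  1.6294e+02] [ 0.2  0.6 -3.8] 0.04327268645385553 16.3833
t 16.48 p [0.4574 0.263  0.2086] rpy [1.7989e+02 5.0000e-02 1.6296e+02] F [ 1.1  0.4 -2.6] open 0.0432 n 9.0 j [ 51.2   7.3 -19.4   0.  -63.1 -68.3]
-0.98 -1.59 -0.30 -0.004 -0.023 -0.023; -0.95 -1.61 -0.28 -0.004 -0.023 -0.023; -0.92 -1.63 -0.27 -0.004 -0.023 -0.023; -0.89 -1.65 -0.25 -0.004 -0.023 -0.023; -0.86 -1.67 -0.24 -0.004 -0.023 -0.023
```

View pics/side8.png

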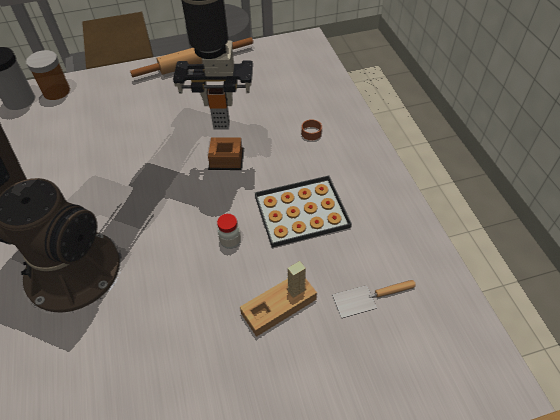

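The side view shows the grater (219,110) drawn clear of the stand (225,152). Heading for the tray.

Request:
servo_tool:
  rows: "-1 -1.6 -0.5 -0.004 -0.02 -0.023; -0.95 -1.6 -0.5 -0.004 -0.02 -0.023; -0.9 -1.6 -0.5 -0.004 -0.02 -0.023; -0.9 -1.65 -0.3 -0.004 -0.023 -0.023; -0.85 -1.7 -0.25 -0.004 -0.023 -0.023"

```text
clock: 16.9
tool_pos: [0.4798, 0.1706, 0.2293]
orientation: [179.2, 6.2, 169.9]
force: [0.1, -1.1, -2.0]
opening: 0.0427
```

```bash
python3 plan.py 0.5607 0.011 0.214 -180 45 0 --v 2
```

```text
t 16.9 p [0.4798 0.1706 0.2293] rpy [179.21   6.19 169.87] F [ 0.1 -1.1 -2. ] open 0.0427 n 9.0 j [ 45.4   1.  -26.2   5.4 -58.8 -58.1]
-1.17 -1.59 0.28 -0.007 -0.075 -0.019; -1.12 -1.61 0.35 -0.007 -0.075 -0.019; -1.06 -1.64 0.42 -0.007 -0.075 -0.019; -0.99 -1.66 0.49 -0.007 -0.075 -0.019; -0.93 -1.68 0.55 -0.007 -0.075 -0.019
```

Request:
servo_tool:
  rows: "-1.15 -1.6 0.1 -0.007 -0.07 -0.019; -1.1 -1.6 0.2 -0.007 -0.07 -0.019; -1.05 -1.65 0.3 -0.007 -0.075 -0.019; -1 -1.65 0.4 -0.007 -0.075 -0.019; -0.9 -1.7 0.5 -0.007 -0.075 -0.019"

```text
clock: 17.32
tool_pos: [0.5229, 0.0794, 0.226]
orientation: [178.6, 27.8, 175.5]
force: [4.5, -4.2, -0.9]
opening: 0.043
```

```bash
python3 plan.py 0.5607 0.011 0.214 -180 45 0 --v 2
```

```text
t 17.32 p [0.5229 0.0794 0.226 ] rpy [178.63  27.78 175.47] F [ 4.5 -4.2 -0.9] open 0.043 n 4.0 j [ 39.1  -9.1 -52.2  36.9 -30.4 -72.8]
-0.81 -1.65 0.73 -0.006 -0.075 -0.017; -0.73 -1.66 0.78 -0.006 -0.075 -0.017; -0.64 -1.68 0.82 -0.006 -0.075 -0.017; -0.55 -1.70 0.85 -0.006 -0.075 -0.017
```

The forearm joint j3 is nearing its limit, so an outward tilt may be out of range. I'll fit the kinematics from the recorded poses and choose a feasible tilt direction.

```bash
cat > kin.py <<'E'
from h import *
from scipy.optimize import least_squares
D=[([.2843,.6122,.2265],[-180,0,-114.91],[81.6,20.5,.7,0,-70.1,-16.5]),
([.3723,.4415,.2348],[-179.94,-.12,-126.29],[69.3,11.2,-11.2,0,-67.8,-15.6]),
([.4637,.2621,.2495],[-179.94,.06,-138.21],[50.6,6.2,-15.3,.1,-68.5,-8.9]),
([.4973,.0795,.2352],[-179.97,.44,-152.64],[31.5,3.6,-20.1,.1,-65.9,-4.2]),
([.4596,-.1017,.2178],[-179.94,.64,-158.19],[11.5,.9,-25.2,-.1,-63.2,10.3]),
([.4214,-.2737,.1816],[-179.82,.47,-163.26],[-10.6,6.,-24.8,-.1,-58.7,27.4]),
([.428,-.2632,.1151],[-179.8,.58,-162.55],[-9.2,10.1,-29.9,-.1,-49.4,26.7]),
([.4242,-.2636,.1001],[-179.94,.09,-162.98],[-9.3,11.2,-31.,0,-47.8,26.3]),
([.434,-.1276,.2598],[-179.83,.34,-175.32],[8.9,-2.6,-23.1,.2,-69.1,-4.3]),
([.4811,.0283,.2625],[179.89,.74,173.45],[27.1,.1,-20.2,.3,-69,-33.8]),
([.458,.2638,.0811],[-179.99,.02,163],[51.2,15.2,-28.6,0,-46.3,-68.3]),
([.4574,.263,.2086],[179.89,.05,162.96],[51.2,7.3,-19.4,0,-63.1,-68.3]),
([.4798,.1706,.2293],[179.21,6.19,169.87],[45.4,1,-26.2,5.4,-58.8,-58.1]),
([.5229,.0794,.226],[178.63,27.78,175.47],[39.1,-9.1,-52.2,36.9,-30.4,-72.8])]
def rot(ax,d): return R.from_euler(ax,d,degrees=True).as_matrix()
Rt0=None
def fk(q,p):
    a,d,h,L2,L3,e,T,s4,s6,o6,te=p
    R1=rot('z',q[0]); R2=rot('y',q[1]); R3=rot('y',-q[2]); R4=rot('x',s4*q[3]); R5=rot('y',-q[4]); R6=rot('x',s6*q[5]+o6)
    P=np.array([a,d,h])+R2@(np.array([0,0,L2])+R3@(np.array([L3,0,e])+R4@R5@np.array([T,0,te])))
    # tool: z along x_local; base x so that
    B=np.array([[0,0,1],[0,1,0],[-1,0,0]]).astype(float) # columns tool x,y,z in local : z->+x
    return R1@P, R1@R2@R3@R4@R5@R6@B
def res(p,s4,s6):
    r=[]
    for P,o,q in D:
        x,M=fk(q,list(p[:7])+[s4,s6,p[7],p[8]])
        r+=list((x-P)*1000); r+=list((R.from_matrix(M).inv()*R.from_euler('xyz',o,degrees=True)).as_rotvec()*57.3*2)
    return np.array(r)
def solve():
    best=None
    for s4 in(1,-1):
        for s6 in (1,-1):
            for o in (0,90,180,270):
                s=least_squares(res,[.1,-.19,.4,.35,.35,0,.25,o,0],x_scale=[.1]*7+[30,.1],args=(s4,s6))
                if best is None or s.cost<best[0]: best=(s.cost,s.x,s4,s6,s.fun)
    return best
if __name__=='__main__':
    b=solve(); print(b[0],np.round(b[1],4),b[2],b[3]); print(np.round(b[4].reshape(-1,6),1))
    np.save('kin.npy',list(b[1][:7])+[b[2],b[3],b[1][7],b[1][8]])
E
python3 kin.py
```

```text
223.2910259277697 [-0.2678 -0.1906  0.5238  0.6082  0.4556  0.0025  0.7165 -0.0249  0.2708] -1 -1
[[-1.3 -0.2 -1.1  0.1  0.2  0.1]
 [-2.9 -3.  -3.2  0.  -0.1  0. ]
 [-2.5 -2.4 -2.3 -0.1 -0.1 -0.1]
 [-1.3 -0.2  0.1 -0.1 -0.1  0. ]
 [ 1.   1.9  2.7  0.   0.1 -0.1]
 [ 1.2  1.6  1.7  0.1  0.   0.1]
 [ 3.3  1.   2.8 -0.  -0.   0. ]
 [-0.8  1.2 -0.5  0.1 -0.2  0. ]
 [-1.1  0.5 -0.3  0.   0.1  0. ]
 [-0.4  0.3  0.6  0.1 -0.  -0. ]
 [-1.4  0.  -1.  -0.2 -0.1 -0.2]
 [-1.3  0.2  0.4  0.2  0.  -0.1]
 [17.7 -0.8  2.5 -0.  -0.1  0.1]
 [-3.7 -2.9 -2.4 -0.  -0.1  0. ]]
```

```bash
cat >> kin.py <<'E'
    for fixed in ((8,),(0,8),(0,5,8)):
        free=[i for i in range(9) if i not in fixed]
        def f(v):
            p=np.zeros(9);p[free]=v; return res(p,-1,-1)
        x0=np.array([.1,-.19,.4,.35,.35,0,.25,0,0])[free]
        s=least_squares(f,x0,loss='soft_l1',x_scale=np.array([.1]*7+[30,.1])[free]); p=np.zeros(9);p[free]=s.x
        print(fixed,s.cost,np.round(p,4)); print(np.round(s.fun.reshape(-1,6)[-3:,:3],1))
        np.save('kin%d.npy'%len(fixed),list(p[:7])+[-1,-1,p[7],p[8]])
E
python3 kin.py | tail -12
```

```text
(8,) 180.44998714190976 [ 0.0016 -0.1916  0.2747  0.602   0.4607  0.0016  0.4567 -0.0248  0.    ]
[[  0.2   0.5   1. ]
 [  2.5  -6.7 -15.9]
 [ -0.1 -80.1 -74.6]]
(0, 8) 180.73526000193633 [ 0.     -0.1916  0.2748  0.6025  0.4622  0.0022  0.4571 -0.0248  0.    ]
[[  0.2   0.4   1. ]
 [  2.5  -6.8 -15.8]
 [ -0.  -80.3 -74.9]]
(0, 5, 8) 181.18984972789372 [ 0.     -0.1916  0.2774  0.6041  0.4631  0.      0.459  -0.0248  0.    ]
[[  0.2   0.5   1. ]
 [  2.5  -6.9 -15.8]
 [ -0.  -81.  -74.6]]
```

```bash
cat > kin2.py <<'E'
from kin import *
# p: d0,h,L2,L3,e,T,d1,te
def fk2(q,p):
    d0,h,L2,L3,e,T,d1,te,z4=p
    R1=rot('z',q[0]); R2=rot('y',q[1]); R3=rot('y',-q[2]); R4=rot('x',-q[3]); R5=rot('y',-q[4]); R6=rot('x',-q[5])
    P=np.array([0,d0,h])+R2@(np.array([0,0,L2])+R3@(np.array([L3,0,e])+R4@(np.array([0,d1,z4])+R5@np.array([T,0,te]))))
    B=np.array([[0,0,1],[0,1,0],[-1,0,0]]).astype(float)
    return R1@P, R1@R2@R3@R4@R5@R6@B
def f(p):
    r=[]
    for P,o,q in D: r+=list((fk2(q,p)[0]-P)*1000)
    return np.array(r)
if __name__=='__main__':
  for fixed in ((7,8),(8,),(4,7,8),(4,8),(7,)):
    free=[i for i in range(9) if i not in fixed]
    def g(v):
        p=np.zeros(9);p[free]=v; return f(p)
    s=least_squares(g,np.array([-.1,.28,.6,.46,0,.45,-.09,0,0])[free],loss='soft_l1',x_scale=.1); p=np.zeros(9);p[free]=s.x
    print(fixed,round(s.cost,1),np.round(p,4)); print(np.round(s.fun.reshape(-1,3)[-4:],1).tolist())
    np.save('k2_%s.npy'%''.join(map(str,fixed)),p)
E
python3 kin2.py
```

```text
(7, 8) 2.7 [ 5.000e-04  1.963e-01  6.029e-01  4.630e-01  1.200e-03  3.781e-01
 -1.924e-01  0.000e+00  0.000e+00]
[[0.0, -0.3, -0.6], [0.4, 0.3, 0.7], [-0.5, 0.1, -0.5], [0.1, 0.1, 0.0]]
(8,) 2.2 [-1.500e-03  1.987e-01  6.022e-01  4.612e-01  6.000e-04  3.801e-01
 -1.904e-01  1.900e-03  0.000e+00]
[[0.1, -0.2, -0.1], [0.4, 0.3, 0.7], [-0.3, 0.2, -0.6], [0.0, -0.0, 0.1]]
(4, 7, 8) 2.9 [ 0.0008  0.1976  0.6035  0.4635  0.      0.3787 -0.1926  0.      0.    ]
[[-0.1, -0.5, -0.6], [0.5, 0.3, 0.7], [-0.4, 0.1, -0.5], [0.0, -0.1, 0.2]]
(4, 8) 2.3 [-0.0015  0.1995  0.6024  0.4613  0.      0.3805 -0.1903  0.0021  0.    ]
[[-0.0, -0.3, -0.1], [0.4, 0.3, 0.6], [-0.3, 0.2, -0.6], [0.0, -0.1, 0.2]]
(7,) 2.7 [ 6.000e-04  1.960e-01  6.028e-01  4.629e-01  1.500e-03  3.777e-01
 -1.925e-01  0.000e+00 -3.000e-04]
[[0.0, -0.3, -0.6], [0.4, 0.3, 0.7], [-0.5, 0.1, -0.5], [0.1, 0.0, 0.0]]
```

```bash
cat > ik.py <<'E'
from kin2 import *
K=np.load('k2_78.npy')
lo=np.array([-176.03,-82.01,-58.28,-173.87,-174.79,-.11]); lo=np.array([-176.03,-82.01,-58.28,-173.87,-174.79,-173.66]); hi=np.array([176.03,121.73,71.71,95.51,-.11,173.66])
def ik(P,M,q0):
    def r(q):
        x,m=fk2(q,K); return np.r_[(x-P)*1000,(R.from_matrix(m).inv()*M).as_rotvec()*200]
    s=least_squares(r,np.clip(q0,lo+.1,hi-.1),bounds=(lo,hi),x_scale=30); return s.x,s.cost
if __name__=='__main__':
    q0=np.array(ctrl.get_obs()['joint_pos']); print(np.round(q0,1))
    F=np.array([.6127,.011,.162])
    from plan import target
    rng=np.random.default_rng(0)
    for az in range(0,360,30):
        out=[]
        for yaw in (-180+0,):
            # zero-spin: minimal: try spins
            for sp in range(0,360,45):
                P,M=target([0,0,0,sp,45,az]); z=M.apply([0,0,1]); P=F-.0736*z
                for s in range(3):
                    q,c=ik(P,M,q0 if s==0 else q0+rng.normal(0,40,6))
                    if c<.5: out.append((np.abs(q-q0).max(),sp,q))
        out.sort(key=lambda t:t[0])
        for o in out[:2]: print(az,o[1],round(o[0]),np.round(o[2],0),'margin',np.round(np.minimum(o[2]-lo,hi-o[2]).min(),0))
E
python3 ik.py
```

```text
[ 39.1  -9.1 -52.2  36.9 -30.4 -72.8]
30 45 81 [  -2.   -2.  -27.  -44.  -32. -102.] margin 31.0
30 0 81 [  -2.   -2.  -27.  -44.  -32. -147.] margin 27.0
60 45 86 [-17.  13.  -9. -49. -66. -98.] margin 49.0
60 135 86 [-17.  13.  -9. -49. -66.  -8.] margin 49.0
90 45 80 [ -15.   26.   10.  -43.  -88. -113.] margin 61.0
90 90 80 [-15.  26.  10. -43. -88. -68.] margin 62.0
120 135 79 [  -8.   37.   27.  -36. -107.  -39.] margin 45.0
120 45 79 [  -8.   37.   27.  -36. -107. -129.] margin 44.0
150 135 92 [   2.   46.   40.  -26. -121.  -52.] margin 32.0
150 90 92 [   2.   46.   40.  -26. -121.  -97.] margin 32.0
180 135 95 [  12.   50.   41.  -11. -125.  -60.] margin 31.0
180 90 95 [  12.   50.   41.  -11. -125. -105.] margin 31.0
210 180 86 [  23.   47.   28.    5. -116.  -23.] margin 43.0
210 135 86 [  23.   47.   28.    5. -116.  -68.] margin 43.0
240 180 69 [  33.   39.    7.   19. -100.  -37.] margin 65.0
240 90 69 [  33.   39.    7.   19. -100. -127.] margin 47.0
270 180 50 [ 42.  27. -18.  32. -81. -58.] margin 41.0
270 135 50 [  42.   27.  -18.   32.  -81. -103.] margin 41.0
300 180 31 [ 45.  13. -43.  51. -61. -82.] margin 15.0
300 180 31 [ 45.  13. -43.  51. -61. -82.] margin 15.0
```

The model fits to under 1 mm. Outward tilt is infeasible (j3), while tilting towards azimuth 240° leaves wide margins everywhere. I'll go back upright first, then tilt that way.

```bash
python3 plan.py 0.60 0.055 0.24 -160 --v 3
```

```text
t 17.32 p [0.5229 0.0794 0.226 ] rpy [178.63  27.78 175.47] F [ 4.5 -4.2 -0.9] open 0.043 n 6.0 j [ 39.1  -9.1 -52.2  36.9 -30.4 -72.8]
-1.27 -0.31 0.40 -0.013 0.080 -0.069; -1.27 -0.41 0.29 -0.013 0.080 -0.069; -1.26 -0.50 0.18 -0.013 0.080 -0.069; -1.23 -0.58 0.08 -0.013 0.080 -0.069; -1.19 -0.67 -0.03 -0.013 0.080 -0.069
```

Request:
servo_tool:
  rows: "-0.8 -0.2 0 -0.01 0.05 -0.03; -1.2 -0.3 0 -0.01 0.07 -0.05; -1.2 -0.4 0 -0.013 0.08 -0.06; -1.2 -0.5 0 -0.013 0.08 -0.069; -1.2 -0.6 0 -0.013 0.08 -0.069"

```text
clock: 17.73
tool_pos: [0.5389, 0.0341, 0.2147]
orientation: [-176.9, 6.7, -168.5]
force: [0.2, 0.2, -3.0]
opening: 0.043
```

```bash
python3 plan.py 0.62 0.055 0.24 -140 --v 3
```

```text
t 17.73 p [0.5389 0.0341 0.2147] rpy [-176.94    6.74 -168.51] F [ 0.2  0.2 -3. ] open 0.043 n 5.0 j [ 28.    3.9 -25.3   5.9 -55.3 -19.8]
-1.72 0.07 -0.31 -0.016 0.020 -0.100; -1.71 -0.10 -0.35 -0.016 0.020 -0.100; -1.69 -0.26 -0.38 -0.016 0.020 -0.100; -1.64 -0.42 -0.42 -0.016 0.020 -0.100; -1.59 -0.57 -0.46 -0.016 0.020 -0.100
```

Request:
servo_tool:
  rows: "-1.7 0.07 -0.4 -0.016 0.02 -0.09; -1.7 -0.1 -0.4 -0.016 0.02 -0.1; -1.7 -0.26 -0.4 -0.016 0.02 -0.1; -1.6 -0.4 -0.4 -0.016 0.02 -0.09; -1.5 -0.5 -0.4 -0.016 0.02 -0.08"

```text
clock: 18.15
tool_pos: [0.6193, 0.053, 0.2373]
orientation: [179.3, -0.6, -141.1]
force: [-1.2, 0.7, -2.8]
opening: 0.0427
```

```bash
python3 plan.py 0.6387 0.0561 0.214 -120 45 240 --v 3
```

```text
t 18.15 p [0.6193 0.053  0.2373] rpy [ 179.28   -0.65 -141.15] F [-1.2  0.7 -2.8] open 0.0427 n 8.0 j [ 22.5  15.8  -4.5  -0.5 -70.5  16.5]
-0.22 -0.13 0.29 0.020 0.096 -0.043; -0.24 -0.13 0.27 0.020 0.096 -0.043; -0.26 -0.14 0.25 0.020 0.096 -0.043; -0.27 -0.14 0.22 0.020 0.096 -0.043; -0.29 -0.15 0.20 0.020 0.096 -0.043
```

Request:
servo_tool:
  rows: "-0.15 -0.1 0.1 0.013 0.05 -0.03; -0.15 -0.1 0.15 0.013 0.065 -0.03; -0.2 -0.1 0.15 0.013 0.07 -0.03; -0.2 -0.1 0.15 0.013 0.07 -0.03; -0.2 -0.1 0.15 0.013 0.07 -0.03"

```text
clock: 18.57
tool_pos: [0.6312, 0.0515, 0.229]
orientation: [-178.5, -20.0, -132.4]
force: [-0.4, -0.1, -4.2]
opening: 0.043
```

```bash
python3 plan.py 0.6387 0.0561 0.214 -120 45 240 --v 0.5
```

```text
t 18.57 p [0.6312 0.0515 0.229 ] rpy [-178.48  -20.01 -132.35] F [-0.4 -0.1 -4.2] open 0.043 n 5.0 j [ 27.3  26.1   3.2   8.3 -85.5  18.6]
-0.26 -0.04 0.23 0.018 0.086 -0.038; -0.28 -0.05 0.20 0.018 0.086 -0.038; -0.29 -0.06 0.18 0.018 0.086 -0.038; -0.30 -0.06 0.15 0.018 0.086 -0.038; -0.31 -0.07 0.13 0.018 0.086 -0.038
```

Request:
servo_tool:
  rows: "-0.25 -0.04 0.2 0.018 0.08 -0.038; -0.28 -0.05 0.18 0.018 0.08 -0.038; -0.28 -0.05 0.15 0.018 0.075 -0.035; -0.25 -0.05 0.13 0.015 0.06 -0.03; -0.2 -0.05 0.1 0.012 0.04 -0.02"

```text
clock: 18.98
tool_pos: [0.6386, 0.0565, 0.212]
orientation: [-179.3, -40.6, -121.6]
force: [0.3, -0.0, -4.2]
opening: 0.0427
```

```bash
python3 plan.py 0.6387 0.0561 0.214 -120 45 240 --v 0.5
```

```text
t 18.98 p [0.6386 0.0565 0.212 ] rpy [-179.28  -40.6  -121.56] F [ 0.3 -0.  -4.2] open 0.0427 n 1.0 j [ 32.5  36.6   6.5  17.4 -96.9  22.5]
0.15 -0.03 -0.13 0.006 0.077 -0.020
```

Request:
servo_tool:
  rows: "0.03 -0.02 -0.06 0.004 0.04 -0.01; 0.03 0 -0.04 0.002 0.02 -0.005; 0 0 0 0 0 0; 0 0 0 0 0 0; 0 0 0 0 0 0"

```text
clock: 19.4
tool_pos: [0.6379, 0.0579, 0.2073]
orientation: [179.9, -44.5, -120.0]
force: [0.8, -0.5, -2.7]
opening: 0.0429
```

```bash
python3 plan.py 0.6387 0.0561 0.214 -120 45 240 --v 0.5; cat > fin.py <<'E'
import sys
from h import *
n=sys.argv[1]
for c in ('top','side'):
    p=ctrl.snapshot(c);save(p,c+n+'.png')
    for l in ['grater_foot','grater_center','dark_bar_center','tray_mid','white_bar_center']:
        print(c,l,[(np.round(d['point'],4).tolist(),round(d['confidence'],2)) for d in ctrl.place_of(l,p)][:2])
o=ctrl.get_obs();M=R.from_euler('xyz',o['orientation'],degrees=True).as_matrix()
print('foot',np.round(o['tool_pos']+.0736*M[:,2],4),'axis',np.round(M[:,2],3),np.abs(o['qvel']).max(),o['clock'])
a=cv2.imread('pics/side%s.png'%n);cv2.imwrite('pics/z%s.png'%n,cv2.resize(a[90:250,200:380],None,fx=4,fy=3.7,interpolation=cv2.INTER_CUBIC))
E
python3 fin.py 9
```

```text
t 19.4 p [0.6379 0.0579 0.2073] rpy [ 179.88  -44.51 -119.96] F [ 0.8 -0.5 -2.7] open 0.0429 n 2.0 j [ 33.2  38.7   6.9  18.6 -99.1  22.9]
0.28 -0.08 -0.20 0.001 0.004 0.000; 0.28 -0.08 -0.20 0.001 0.004 0.000
top grater_foot [([0.6092, 0.0106, 0.1561], 0.97)]
top grater_center [([0.6344, 0.0476, 0.197], 0.93)]
top dark_bar_center [([0.4606, 0.2617, 0.0495], 0.32), ([0.636, 0.0461, 0.1955], 0.31)]
top tray_mid [([0.6147, 0.0094, 0.0093], 0.82), ([0.4037, -0.0285, 0.002], 0.38)]
top white_bar_center [([0.5193, -0.2366, 0.0721], 0.78)]
side grater_foot [([0.6157, 0.0102, 0.1558], 0.62)]
side grater_center [([0.6319, 0.0479, 0.1963], 0.74)]
side dark_bar_center [([0.6151, 0.0095, 0.1556], 0.38), ([0.6163, 0.0135, 0.1559], 0.35)]
side tray_mid [([0.6111, 0.0072, 0.0125], 0.76), ([0.3977, -0.0275, 0.0001], 0.56)]
side white_bar_center [([0.5227, -0.2348, 0.0693], 0.88), ([0.7011, -0.2947, -0.0005], 0.47)]
foot [0.612  0.0133 0.1549] axis [-0.352 -0.607 -0.712] 0.15422652922728536 20.0
```

View pics/z9.png

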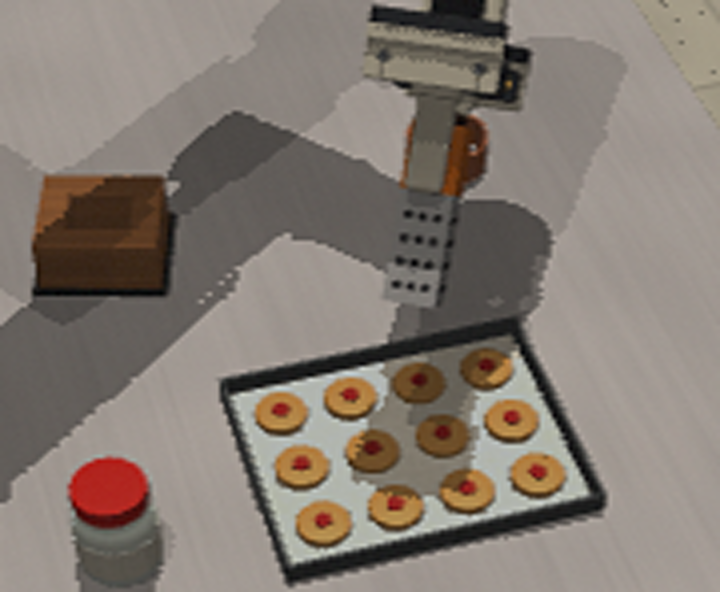

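View pics/side9.png

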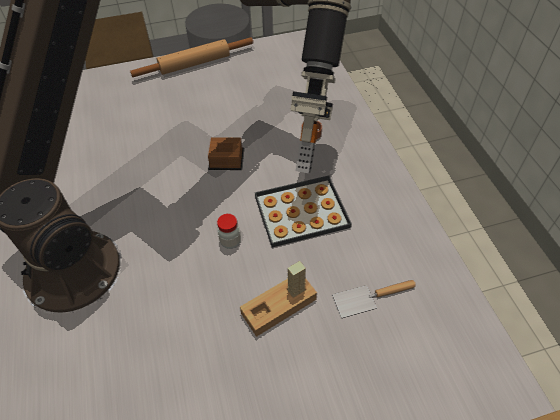

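Picture: the grater is tilted with its foot at about (303,168), mouth up, over the tray as seen along the view ray; stand empty, the rest unchanged. Measured foot 0.155 m; raise it 7 mm and settle.

Request:
servo_tool:
  rows: "0.25 -0.08 -0.2 0 0.003 0; 0.25 -0.08 -0.2 0 0.003 0; 0 0 0 0 0 0; 0 0 0 0 0 0; 0 0 0 0 0 0"

```text
clock: 20.42
tool_pos: [0.6392, 0.0565, 0.2144]
orientation: [179.9, -45.0, -119.9]
force: [-0.1, -0.0, -3.7]
opening: 0.0431
```

Request:
servo_tool:
  rows: "0 0 0 0 0 0; 0 0 0 0 0 0; 0 0 0 0 0 0; 0 0 0 0 0 0; 0 0 0 0 0 0"

```text
clock: 20.83
tool_pos: [0.6391, 0.0565, 0.2141]
orientation: [179.9, -45.0, -119.9]
force: [-1.3, 0.1, -3.6]
opening: 0.0429
```

```bash
python3 fin.py 10; python3 plan.py 0.6387 0.0561 0.214 -120 45 240 --v 0.5
```

```text
top grater_foot [([0.6091, 0.0104, 0.1614], 0.69)]
top grater_center [([0.6367, 0.0494, 0.2056], 0.93), ([0.7348, 0.289, 0.0025], 0.26)]
top dark_bar_center []
top tray_mid [([0.615, 0.0079, 0.0102], 0.92)]
top white_bar_center [([0.5179, -0.239, 0.0726], 0.63)]
side grater_foot [([0.6165, 0.0103, 0.1619], 0.59)]
side grater_center [([0.6333, 0.0463, 0.2048], 0.95), ([0.521, -0.2362, 0.0703], 0.67)]
side dark_bar_center []
side tray_mid [([0.6111, 0.0076, 0.0131], 0.95)]
side white_bar_center [([0.5233, -0.2376, 0.0756], 0.59), ([0.4583, 0.2679, 0.0458], 0.23)]
foot [0.613  0.0115 0.1621] axis [-0.354 -0.612 -0.707] 0.07140454746772078 21.4333
t 21.43 p [0.6391 0.0565 0.2142] rpy [ 179.86  -44.98 -119.9 ] F [ 0.6  0.8 -3.5] open 0.0429 n 1.0 j [  33.1   38.7    7.5   18.9 -100.    23.2]
0.03 0.02 0.05 0.001 0.000 0.001
```

View pics/top10.png

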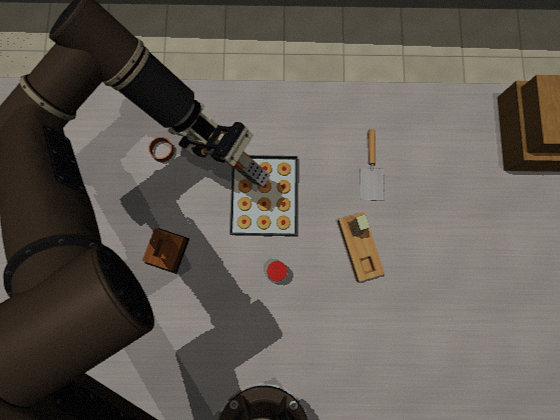

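The top view shows the foot over the tray middle at about (260,185) (with parallax), and the bystanders unmoved. The wrist force of about 3.6 N matches grater plus bar. Handing in.

```bash
python3 -c "
from plant import ctrl
print(ctrl.close_job()); print(ctrl.get_obs()['clock'])"
```

```text
the job is handed in; nothing more can be done
None
the job is handed in; nothing more can be done
```

I slid the dark bar all the way into the grater while it stood in its stand. I then drew the loaded grater out and handed the job in, still holding it at a 45° slant, mouth up, over the tray. This took about 21 s of the 61 s.

**Bar home:** the bar leaned about 1.3° in the gripper, so I straightened it before inserting. Pressing its top with closed fingers gave 13 N at z = 0.138 m, which is the fully home height.

**Final pose:** the tool axis measured 45.0°, almost still, with the fingers closed to 43 mm on the grater. From the tool pose, the foot was at (0.613, 0.012, 0.162) m. The two cameras' foot readings agreed within about 4 mm. The tray middle is at about (0.613, 0.009, 0.012) m, so the foot sat about 15 cm above it.

**Still loaded:** the wrist carried about 3.5 N, matching grater plus bar. The networks no longer found the dark bar's centre in the last pictures, so the force is the only final evidence that it was still inside.

**Tilt direction:** I first tried slanting the grater away from the robot, but joint 3 came near its limit (−52° of −58°). I returned it upright and tipped it the other way, roughly back towards the robot's right, with wide joint margins.

**Other things:** the white bar, jar, cutter, spatula and stand looked unmoved in the last pictures.

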